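Re-ball the press clutch and pull its preload gauge

ROBOT

A 6-joint arm with a two-finger parallel gripper is mounted at the origin on a cart in front of the work surface, level with it; the furniture and walls round the work are solid. World frame = base frame: x ahead of the robot, y to its left, z up, the work surface at z = 0. Lengths are in m, angles in rad, forces in N, time in s.
With the tool pointing down it reaches from about 0.375 to 0.9 m from the base axis. Payload 3.1 kg.
Tool frame: the origin (TCP) lies at the very end of the fingers, on their centre line; the grasp point (between the pads) lies 19 mm behind it; y points along the fingers, x is the direction in which the jaws open and shut, and the axes are right-handed (so a half turn about y gives the same grasp; the last joint's range is limited). The gripper opens to 87 mm and grips with 3 to 60 N. Pads are 19 mm wide; open, the fingers measure 117 mm over their backs; the gripper's body (75 mm by 190 mm) begins 51 mm behind the grasp point.
Start: joints at [1.123, 0.527, 1.433, -0, 1.181, -0.178], TCP at [0.166, 0.603, 0.223] pointing down, gripper open.
Joint ranges: [-3.08, 3.08], [-0.75, 2.2], [0.22, 2.44], [-1.43, 4.57], [0, 2.65], [-2.85, 2.85]. Speed limits (rad/s): [2.79, 2.79, 3.14, 3.14, 3.14, 3.14].

INTERFACE

Orientations are given as a unit quaternion [x, y, z, w].
In Python, from rig import robot gives the robot as it stands.
- The arm moves only by the shell command python3 -m creep 'ROWS' [FORCE]. ROWS is JSON, a list of rows, each a list of 3 entries, a list of its own where there are three numbers: the shift along the tool's x, y, z in mm, then the turn about the tool's y in rad, then the opening, from 0 (shut) to 1 (fully open). A call has 1 to 8 rows; each row shifts and turns the commanded pose from where the row before left it, along the tool's axes as they then stand; what a row does not reach is not made up. A row lasts 1/10 s, in which the tool goes at most 50 mm and 8.59 degrees, less where a joint would pass 70% of its speed; a pose out of reach is approached as far as the arm can. A call with a gripper value outside its range is refused whole. The fingers move at their own pace and stop on an object; FORCE is the grip in N (left out, the last holds). Time passes only in rows, so rows that do not move let the fingers close. It gives the time, the measured TCP pose, the force and the opening at its end, in the units of the state.
- robot.get_obs(): the state, without advancing time (a new reading comes with each control period).
- robot.camera(name): name is "scene" or "top" or "wrist"; returns a dict with "pixels" (384x512x3 uint8, red, green, blue), "fx", "fy", "cx", "cy" (pixels), "position" and "rotation" of the camera in the world. Camera axes: x right, y up, looking along -z (the intrinsics and any distortion apply to the point x, -y, -z); pixel columns grow to the right and rows downward; lengths in m; the calibration is good to about 2 mm. A picture is of the moment at which its call begins. There is no depth.
- robot.hand_in(): hands the job in, once; it reports no verdict.
The state is a dict: "time": time; "q": joint angles; "joint_velocities": joint speeds; "joint_torque": joint torques, N m; "position": TCP position; "tool_rot": TCP orientation; "ft_force": force on the tool from outside, world axes, zero at the start; "moment": the same for the moment, N m; "grip_width": finger opening in m.
Only numpy, scipy, OpenCV 4.12 (cv2) and the standard library are available. Lean on these libraries where they do the work, as an engineer would, in place of code of your own. Each camera call takes 0.05 s, during which the arm holds its last target.

TASK

Re-ball the overload clutch of the lid press: first check that the sprung preload gauge runs freely by pulling its orange handle out to the one-dot mark, holding it there a good second and letting it back home. Lift the cover plate off the green clutch tray and set it aside, roll every steel ball along the tray floor into a pocket of its own without picking the balls up, and lay the cover squarely back over the pocket row. Then pull the gauge out to the mark that has as many dots as there are balls, hold it there for a good second without drawing it clearly past the mark, and let it back in fully home, leaving the other things on the table alone.

Things in the scene. Friction and masses are not known exactly. Their poses are not given: they have to be found in the camera images.
- tray: Green clutch tray, fixed, 200 (x) x 260 (y) x 34 mm high; origin under its centre at table height, z up. Black rubber floor 8 mm above the table, where balls stop at once when not pushed; rim 6 mm thick; along its foot a slope 30 mm wide rises 12 mm to the rim and lets balls roll back, so the flat floor is x -64..64, y -94..94 mm. A brass strip near the +x side (away from the robot) has four pockets.
- pocket_1 (a point): Centre of the mouth of pocket 1, level with the tray floor (8 mm above the table), at x = 50, y = -82.5 mm of the tray. Round hole 16.5 mm across; a ball sinks about 4 mm into it and stays. Neighbouring pockets are 55 mm apart. Any ball may go in any pocket, one each.
- pocket_2 (a point): Centre of the mouth of pocket 2, level with the tray floor (8 mm above the table), at x = 50, y = -27.5 mm of the tray. Round hole 16.5 mm across; a ball sinks about 4 mm into it and stays. Neighbouring pockets are 55 mm apart. Any ball may go in any pocket, one each.
- pocket_3 (a point): Centre of the mouth of pocket 3, level with the tray floor (8 mm above the table), at x = 50, y = 27.5 mm of the tray. Round hole 16.5 mm across; a ball sinks about 4 mm into it and stays. Neighbouring pockets are 55 mm apart. Any ball may go in any pocket, one each.
- pocket_4 (a point): Centre of the mouth of pocket 4, level with the tray floor (8 mm above the table), at x = 50, y = 82.5 mm of the tray. Round hole 16.5 mm across; a ball sinks about 4 mm into it and stays. Neighbouring pockets are 55 mm apart. Any ball may go in any pocket, one each.
- ball_1: Loose steel ball, 22 mm across, 44 g, origin at its centre: 11 mm above the tray floor (19 mm above the table) when on the floor, about 7 mm above the floor when seated in a pocket. Two to four such balls are present; an absent one has no reading.
- ball_2: Loose steel ball, 22 mm across, 44 g, origin at its centre: 11 mm above the tray floor (19 mm above the table) when on the floor, about 7 mm above the floor when seated in a pocket. Two to four such balls are present; an absent one has no reading.
- ball_3: Loose steel ball, 22 mm across, 44 g, origin at its centre: 11 mm above the tray floor (19 mm above the table) when on the floor, about 7 mm above the floor when seated in a pocket. Two to four such balls are present; an absent one has no reading.
- ball_4: Loose steel ball, 22 mm across, 44 g, origin at its centre: 11 mm above the tray floor (19 mm above the table) when on the floor, about 7 mm above the floor when seated in a pocket. Two to four such balls are present; an absent one has no reading.
- cover: Loose aluminium cover plate, 75 (x) x 270 (y) x 5 mm, 0.18 to 0.33 kg, origin at the centre of its underside, z up. Grip rib on top in the middle: 14 mm wide (x), 70 mm long (y), from 5 to 38 mm above the underside. At the start it lies on the rim over the pocket row. It may be set aside on the bare strip between tray and gauge, e.g. at x 0.44, y -0.13 m, its length along 0.5 rad right of straight ahead.
- cover_home (a point): Where the cover's origin belongs: level with the rim top (34 mm above the table), at x = 62.5, y = 0 mm of the tray; the cover then lies flat on the rim along the tray's y, its far edge flush with the outside of the far rim, its ends 5 mm over the side rims. Either way round.
- gauge_base: Preload gauge, fixed to the table: grey base plate 245 x 75 x 6 mm with a steel spring barrel (top 48 mm above the table, from x = 3 to 112 mm of the gauge) and a white scale strip beside the rod. Origin at table height on the gauge's centre line; its -x is the direction in which the handle is pulled, roughly towards the robot.
- gauge (a joint): How far the gauge slide is pulled out, m: 0 home, stop at 0.065. The spring pulls it home with 2.7 N at 0 and 180 N/m more (11.9 N at 0.051); it returns by itself when let go. It does not lock.
- gauge_handle (a point): Grip point of the orange handle, moves with the slide: an upright tab 12 mm thick along the pull direction (gauge x), 34 mm wide (gauge y), from 14 to 74 mm above the table; this point is in its middle, 55 mm above the table. At home there are 43 mm between the tab and the barrel, with a 10 mm rod (top 32 mm above the table) between; in front of the tab it is free.
- mark_1 (a point): The black mark with 1 dot on the scale: for the free-running check. Met by the black line of the handle's pointer when the slide is pulled out 12 mm.
- mark_2 (a point): The green mark with 2 dots on the scale: for 2 balls. Met by the black line of the handle's pointer when the slide is pulled out 25 mm.
- mark_3 (a point): The blue mark with 3 dots on the scale: for 3 balls. Met by the black line of the handle's pointer when the slide is pulled out 38 mm.
- mark_4 (a point): The red mark with 4 dots on the scale: for 4 balls. Met by the black line of the handle's pointer when the slide is pulled out 51 mm.
- steel_cup: Bystander: steel cup, 72 mm across, 82 mm high, origin under its centre.
- tub_near: Bystander: open pink tub, 96 mm across, 55 mm high, origin under its centre.
- lid_loose: Bystander: pink tub lid, 98 mm across, 16 mm high, origin under its centre.

How it is judged:
On the way, in this order (a step that is already met when the one before it is completed fails the run):
1. the gauge is held within 3 mm of its one-dot mark for 0.5 s (value of joint gauge between 0.009 and 0.015 m), for 0.5 s.
2. with the gauge back home (within 3 mm), the cover is off the tray and lies on the table (value of joint gauge below 0.003 m and horizontal distance between cover and cover_home above 0.12 m and height (world z) of cover below 0.01 m and linear speed of cover below 0.05 m/s), for 0.2 s.
3. every ball sits in a pocket (((horizontal distance between ball_1 and pocket_1 below 0.005 m and z of ball_1 in the frame of pocket_1 below 0.0092 m) or (horizontal distance between ball_1 and pocket_2 below 0.005 m and z of ball_1 in the frame of pocket_1 below 0.0092 m) or (horizontal distance between ball_1 and pocket_3 below 0.005 m and z of ball_1 in the frame of pocket_1 below 0.0092 m) or (horizontal distance between ball_1 and pocket_4 below 0.005 m and z of ball_1 in the frame of pocket_1 below 0.0092 m)) and ((horizontal distance between ball_2 and pocket_1 below 0.005 m and z of ball_2 in the frame of pocket_1 below 0.0092 m) or (horizontal distance between ball_2 and pocket_2 below 0.005 m and z of ball_2 in the frame of pocket_1 below 0.0092 m) or (horizontal distance between ball_2 and pocket_3 below 0.005 m and z of ball_2 in the frame of pocket_1 below 0.0092 m) or (horizontal distance between ball_2 and pocket_4 below 0.005 m and z of ball_2 in the frame of pocket_1 below 0.0092 m)) and ((horizontal distance between ball_3 and pocket_1 below 0.005 m and z of ball_3 in the frame of pocket_1 below 0.0092 m) or (horizontal distance between ball_3 and pocket_2 below 0.005 m and z of ball_3 in the frame of pocket_1 below 0.0092 m) or (horizontal distance between ball_3 and pocket_3 below 0.005 m and z of ball_3 in the frame of pocket_1 below 0.0092 m) or (horizontal distance between ball_3 and pocket_4 below 0.005 m and z of ball_3 in the frame of pocket_1 below 0.0092 m)) and ((horizontal distance between ball_4 and pocket_1 below 0.005 m and z of ball_4 in the frame of pocket_1 below 0.0092 m) or (horizontal distance between ball_4 and pocket_2 below 0.005 m and z of ball_4 in the frame of pocket_1 below 0.0092 m) or (horizontal distance between ball_4 and pocket_3 below 0.005 m and z of ball_4 in the frame of pocket_1 below 0.0092 m) or (horizontal distance between ball_4 and pocket_4 below 0.005 m and z of ball_4 in the frame of pocket_1 below 0.0092 m))), for 0.3 s.
4. the cover lies squarely back over the pocket row, let go (horizontal distance between cover and cover_home below 0.012 m and angle between the y axis of cover and the y axis of tray, either way round below 0.1 rad and z of cover in the frame of cover_home between -0.004 and 0.004 m and angle between cover's own z axis and vertical below 0.06 rad and not (contact force between the fingers and cover above 0.1 N)), for 0.2 s.
5. the gauge is held within 3 mm of the mark with as many dots as there are balls, for 0.8 s ((((height (world z) of ball_2 above -50 m or value of joint gauge above 5 m) and not (height (world z) of ball_3 above -50 m or value of joint gauge above 5 m) and not (height (world z) of ball_4 above -50 m or value of joint gauge above 5 m) and value of joint gauge between 0.022 and 0.028 m) or (not (height (world z) of ball_2 above -50 m or value of joint gauge above 5 m) and (height (world z) of ball_3 above -50 m or value of joint gauge above 5 m) and not (height (world z) of ball_4 above -50 m or value of joint gauge above 5 m) and value of joint gauge between 0.022 and 0.028 m) or (not (height (world z) of ball_2 above -50 m or value of joint gauge above 5 m) and not (height (world z) of ball_3 above -50 m or value of joint gauge above 5 m) and (height (world z) of ball_4 above -50 m or value of joint gauge above 5 m) and value of joint gauge between 0.022 and 0.028 m) or ((height (world z) of ball_2 above -50 m or value of joint gauge above 5 m) and (height (world z) of ball_3 above -50 m or value of joint gauge above 5 m) and not (height (world z) of ball_4 above -50 m or value of joint gauge above 5 m) and value of joint gauge between 0.035 and 0.041 m) or ((height (world z) of ball_2 above -50 m or value of joint gauge above 5 m) and not (height (world z) of ball_3 above -50 m or value of joint gauge above 5 m) and (height (world z) of ball_4 above -50 m or value of joint gauge above 5 m) and value of joint gauge between 0.035 and 0.041 m) or (not (height (world z) of ball_2 above -50 m or value of joint gauge above 5 m) and (height (world z) of ball_3 above -50 m or value of joint gauge above 5 m) and (height (world z) of ball_4 above -50 m or value of joint gauge above 5 m) and value of joint gauge between 0.035 and 0.041 m) or ((height (world z) of ball_2 above -50 m or value of joint gauge above 5 m) and (height (world z) of ball_3 above -50 m or value of joint gauge above 5 m) and (height (world z) of ball_4 above -50 m or value of joint gauge above 5 m) and value of joint gauge between 0.048 and 0.054 m))), for 0.8 s.
At the end, for the whole second after the job is handed in: Every ball rests in a pocket (centre within 5 mm of the pocket's), the cover lies flat on the rim within 12 mm and 0.10 rad of its home, and the gauge is back within 3 mm of home (all of step 3 and horizontal distance between cover and cover_home below 0.012 m and angle between the y axis of cover and the y axis of tray, either way round below 0.1 rad and z of cover in the frame of cover_home between -0.004 and 0.004 m and angle between cover's own z axis and vertical below 0.06 rad and value of joint gauge below 0.003 m and linear speed of each of cover, ball_1, ball_2, ball_3, ball_4 below 0.02 m/s); the robot touches nothing.
It fails at once if a ball is picked up (its centre more than 37 mm above the tray floor) (height (world z) of any of ball_1, ball_2, ball_3, ball_4 above 0.045 m).
It fails at once if the gauge is drawn more than 7 mm past the mark for this number of balls (((height (world z) of ball_2 above -50 m or value of joint gauge above 5 m) and not (height (world z) of ball_3 above -50 m or value of joint gauge above 5 m) and not (height (world z) of ball_4 above -50 m or value of joint gauge above 5 m) and value of joint gauge above 0.032 m) or (not (height (world z) of ball_2 above -50 m or value of joint gauge above 5 m) and (height (world z) of ball_3 above -50 m or value of joint gauge above 5 m) and not (height (world z) of ball_4 above -50 m or value of joint gauge above 5 m) and value of joint gauge above 0.032 m) or (not (height (world z) of ball_2 above -50 m or value of joint gauge above 5 m) and not (height (world z) of ball_3 above -50 m or value of joint gauge above 5 m) and (height (world z) of ball_4 above -50 m or value of joint gauge above 5 m) and value of joint gauge above 0.032 m) or ((height (world z) of ball_2 above -50 m or value of joint gauge above 5 m) and (height (world z) of ball_3 above -50 m or value of joint gauge above 5 m) and not (height (world z) of ball_4 above -50 m or value of joint gauge above 5 m) and value of joint gauge above 0.045 m) or ((height (world z) of ball_2 above -50 m or value of joint gauge above 5 m) and not (height (world z) of ball_3 above -50 m or value of joint gauge above 5 m) and (height (world z) of ball_4 above -50 m or value of joint gauge above 5 m) and value of joint gauge above 0.045 m) or (not (height (world z) of ball_2 above -50 m or value of joint gauge above 5 m) and (height (world z) of ball_3 above -50 m or value of joint gauge above 5 m) and (height (world z) of ball_4 above -50 m or value of joint gauge above 5 m) and value of joint gauge above 0.045 m) or ((height (world z) of ball_2 above -50 m or value of joint gauge above 5 m) and (height (world z) of ball_3 above -50 m or value of joint gauge above 5 m) and (height (world z) of ball_4 above -50 m or value of joint gauge above 5 m) and value of joint gauge above 0.058 m)).
It fails at once if a bystander is moved more than 3 cm (distance of any of steel_cup, tub_near, lid_loose from where it was at the start of the episode above 0.03 m).
Of ball_2, ball_3, ball_4 only 1 to 3 are there at a start; the rules pass over those that are not, and their reading is None.
At some moment in a run one of ball_1, ball_2, ball_3, ball_4 may be knocked a few centimetres aside while the robot is not near it.
Once in a run the grip may slacken for a moment while it holds something.
It also fails if it takes over 210 s, if anything falls off the work surface, if the arm or the gripper's body presses on something with over 40 N, if the wrist force passes 120 N, or if a joint passes its speed limit or range.

## Working session

There is one attempt and no reset: what is moved stays moved. The work goes in short steps, Python scripts to look and compute and a shell command to move; the robot and the scene stay as the last step left them, time stands still between calls to the robot, and variables do not carry over. Pictures are saved under pics/ and viewed, and the job is handed in when it is done.

```bash
ls; mkdir -p pics
python3 - <<'E'
from rig import robot
import cv2
o=robot.get_obs()
print(o)
for n in ["scene","top","wrist"]:
    c=robot.camera(n)
    cv2.imwrite(f"pics/{n}0.png",cv2.cvtColor(c["pixels"],cv2.COLOR_RGB2BGR))
    print(n,{k:v for k,v in c.items() if k!="pixels"})
E
```

```text
pics
{'time': 0.0, 'q': array([ 1.12347066e+00,  5.28479366e-01,  1.43389994e+00, -2.24859926e-06,
        1.18139861e+00, -1.78487012e-01]), 'joint_velocities': array([ 0.00033074,  0.0006054 ,  0.00101189, -0.00106909,  0.00181483,
        0.0002453 ]), 'joint_torque': array([ 1.50534321e-03, -4.40042102e+01, -1.76591116e+01,  6.32895716e-02,
        5.85482048e-02, -1.78563528e-04]), 'position': array([0.16564925, 0.60188734, 0.22156428]), 'tool_rot': array([ 0.56284886,  0.42779457, -0.42916982, -0.56214431]), 'ft_force': array([-0.23716715,  0.23616791, -0.24123854]), 'moment': array([ 0.01494513, -0.01280091,  0.00151708]), 'grip_width': 0.08698038172432272}
scene {'fx': 394.0379359045571, 'fy': 394.0379359045571, 'cx': 263.7858587975953, 'cy': 187.5372056123979, 'position': array([-0.06452133, -0.58227569,  0.58228273]), 'rotation': array([ 0.45683095, -0.20469994, -0.33345757,  0.79888013])}
top {'fx': 420.52020878178894, 'fy': 420.52020878178894, 'cx': 256.2579554577405, 'cy': 189.88721731852422, 'position': array([0.40665567, 0.01508894, 1.43758492]), 'rotation': array([ 0.04756311, -0.04298518, -0.69512787,  0.71602184])}
wrist {'fx': 322.80381134397396, 'fy': 322.80381134397396, 'cx': 256.46726403361373, 'cy': 190.0534533795241, 'position': array([0.08569244, 0.62459669, 0.38317102]), 'rotation': array([-0.12228352, -0.09157051,  0.5991381 ,  0.78593582])}
```

View pics/scene0.png

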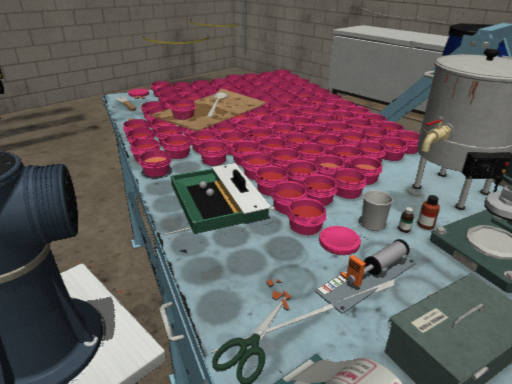

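View pics/top0.png

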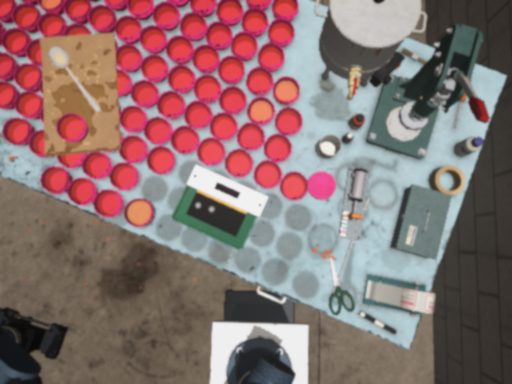

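View pics/wrist0.png

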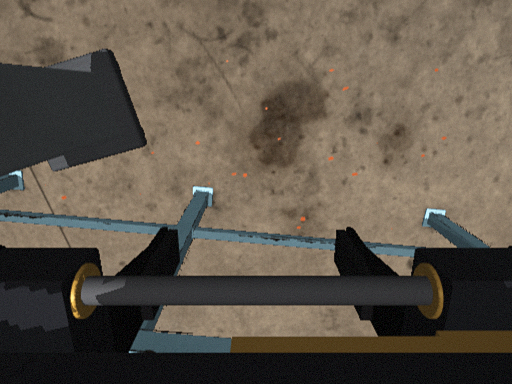

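```bash
cat > h.py <<'E'
from rig import robot
import cv2, numpy as np
from scipy.spatial.transform import Rotation as R
def cam(n,save=None,crop=None,s=1):
    c=robot.camera(n)
    if save:
        im=cv2.cvtColor(c["pixels"],cv2.COLOR_RGB2BGR)
        if crop: im=im[crop[1]:crop[3],crop[0]:crop[2]]
        im=cv2.resize(im,None,fx=s,fy=s,interpolation=cv2.INTER_CUBIC)
        cv2.imwrite("pics/"+save,im)
    return c
def ray(c,u,v):
    d=np.array([(u-c["cx"])/c["fx"],-(v-c["cy"])/c["fy"],-1.])
    return c["position"],R.from_quat(c["rotation"]).apply(d)
def onz(c,u,v,z):
    p,d=ray(c,u,v); return p+d*(z-p[2])/d[2]
def proj(c,P):
    q=R.from_quat(c["rotation"]).inv().apply(np.asarray(P,float)-c["position"])
    return np.array([c["cx"]+c["fx"]*q[...,0]/-q[...,2],c["cy"]-c["fy"]*q[...,1]/-q[...,2]]).T
def st():
    o=robot.get_obs(); r=R.from_quat(o["tool_rot"])
    print("t",round(o["time"],2),"pos",(o["position"]*1000).round(1),"tx",r.apply([1,0,0]).round(3),"ty",r.apply([0,1,0]).round(3),"tz",r.apply([0,0,1]).round(3),"F",o["ft_force"].round(1),"w",round(o["grip_width"]*1000,1),"q",o["q"].round(2))
    return o
def delta(target,mm=True):
    """tool-axis shift (mm) to bring TCP to world target (m)"""
    o=robot.get_obs(); r=R.from_quat(o["tool_rot"])
    return (r.inv().apply(np.array(target)-o["position"])*1000).round(1)
E
python3 - <<'E'
from h import *
st()
c=cam("top","topz.png",(160,140,400,260),3.3)
c=cam("scene","scenez.png",(150,150,430,320),2.8)
E
```

```text
t 0.15 pos [165.7 602.1 221.8] tx [ 0.265  0.964 -0.002] ty [-0.001 -0.002 -1.   ] tz [-0.964  0.265  0.   ] F [-0.5 -0.1 -0.4] w 86.6 q [ 1.12  0.53  1.43 -0.    1.18 -0.18]
```

View pics/topz.png

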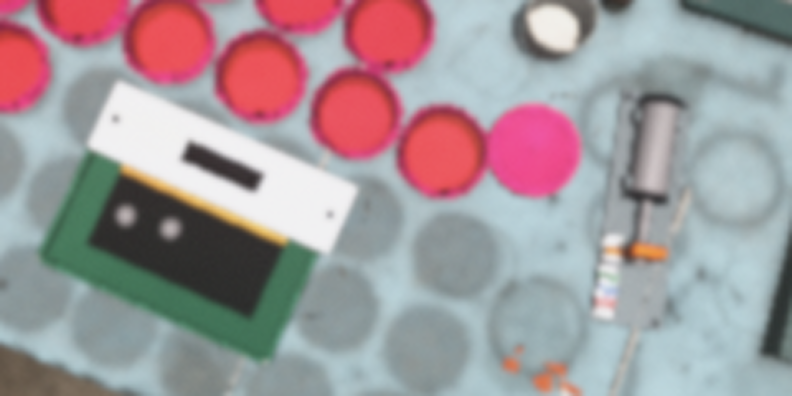

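View pics/scenez.png

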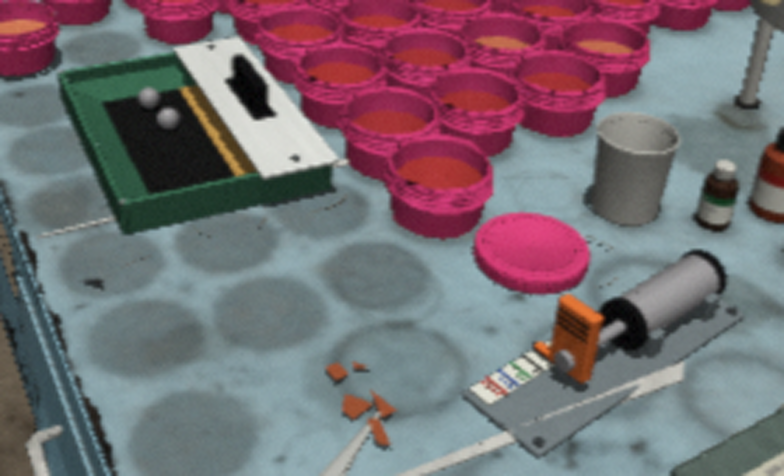

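Run:
```python
from h import *
T=cam("top"); S=cam("scene")
def t(U,V,z): return onz(T,(U+.5)/3.3-.5+160,(V+.5)/3.3-.5+140,z)
def s(U,V,z): return onz(S,(U+.5)/2.8-.5+150,(V+.5)/2.8-.5+150,z)
f=lambda a:(a*1000).round(0)
# cover corners, z=.039
C=[t(*p,.039) for p in [(118,80),(357,187),(330,255),(88,150)]]
for p in C: print("cov T",f(p))
D=[s(*p,.039) for p in [(210,40),(345,160),(262,178),(173,47)]]
for p in D: print("cov S",f(p))
for X in (C,D):
    y=(X[0]-X[1]+X[3]-X[2]); print("center",f(sum(X)/4),"yaw of y",np.degrees(np.arctan2(y[1],y[0])), np.linalg.norm(y)/2)
for p in [(90,152),(42,257),(268,360),(318,262)]: print("tray T",f(t(*p,.034)))
for p in [(58,73),(128,205),(332,163)]: print("tray S",f(s(*p,.034)))
for p in [(125,215),(170,228)]: print("ball T",f(t(*p,.019)))
for p in [(149,97),(168,118)]: print("ball S",f(s(*p,.019)))
for n,c in(("T",T),("S",S)):
    hsv=cv2.cvtColor(c["pixels"],cv2.COLOR_RGB2HSV)
    m=cv2.inRange(hsv,(5,150,150),(18,255,255))
    k,l,stt,ce=cv2.connectedComponentsWithStats(m)
    for i in range(1,k):
        if stt[i][4]>8: print(n,stt[i],ce[i],f(onz(c,*ce[i],.074 if n=="T" else .05)))
print("base T",[f(t(*p,.006)) for p in [(595,320),(660,325)]])
print("base S",[f(s(*p,.006)) for p in [(463,398),(540,450),(743,315)]])
print("barrel ends T",[f(t(*p,.048)) for p in [(660,98),(645,195)]])
print("tab top corners S",[f(s(*p,.074)) for p in [(561,295),(605,306)]])
```

```text
cov T [669. 235.  39.]
cov T [566. -13.  39.]
cov T [496.  13.  39.]
cov T [596. 262.  39.]
cov S [641. 248.  39.]
cov S [569. -20.  39.]
cov S [495.  11.  39.]
cov S [601. 263.  39.]
center [582. 124.  39.] yaw of y 67.81722131049195 0.26847150481182497
center [577. 125.  39.] yaw of y 71.08481055735082 0.27495112820037176
tray T [595. 261.  34.]
tray T [486. 304.  34.]
tray T [390.  72.  34.]
tray T [489.  25.  34.]
tray S [483. 306.  34.]
tray S [389.  66.  34.]
tray S [563. -10.  34.]
ball T [533. 224.  19.]
ball T [521. 178.  19.]
ball S [535. 223.  19.]
ball S [522. 176.  19.]
T [ 42   0  18   8 115] [50.          2.86956522] [1216.  763.   74.]
T [286  82  11  11  38] [292.36842105  85.97368421] [939. -85.  74.]
T [276  84   5   6  13] [277.53846154  86.        ] [938. -35.  74.]
T [462  95   4   6  12] [463.25        97.33333333] [ 916. -659.   74.]
T [261 102  11  10  31] [267.35483871 105.25806452] [870.  -2.  74.]
T [ 61 154   7   2  10] [ 63.7 154.4] [682. 668.  74.]
T [351 214  10   4  27] [355.40740741 215.85185185] [ 507. -297.   74.]
T [131 220   6   4  11] [133.36363
[... 253 characters left out ...]
7.14754098 260.16393443] [ 532. -292.   50.]
S [341 272   6   5  14] [343.5 274. ] [ 477. -296.   50.]
S [268 281   5   3  12] [269.83333333 281.91666667] [ 357. -208.   50.]
S [273 292   8   6  32] [276.    294.375] [ 342. -239.   50.]
S [285 293   5   4  11] [286.81818182 294.81818182] [ 355. -253.   50.]
S [283 300   5   8  17] [284.88235294 303.47058824] [ 337. -265.   50.]
base T [array([ 440., -260.,    6.]), array([ 437., -327.,    6.])]
base S [array([ 436., -261.,    6.]), array([ 435., -328.,    6.]), array([ 669., -363.,    6.])]
barrel ends T [array([ 665., -317.,   48.]), array([ 566., -302.,   48.])]
tab top corners S [array([ 509., -286.,   74.]), array([ 521., -315.,   74.])]
```

```bash
python3 -m creep '[[[-24,0,-42],0,1],[[-24,0,-42],0,1],[[-24,0,-42],0,1],[[-24,0,-42],0,1],[[-24,0,-42],0,1],[[-24,0,-42],0,1],[[-24,0,-42],0,1],[[-24,0,-42],0,1]]'
python3 -m creep '[[[0,0,0],0.15,0.5],[[0,0,0],0.15,0.5],[[0,0,0],0.15,0.5],[[0,0,0],0.15,0.5],[[0,0,0],0.15,0.5],[[0,0,0],0.15,0.5],[[0,0,0],0.15,0.5],[[0,0,0],0.15,0.35]]'; python3 -c "
from h import *
st();print(delta([.514,-.298,.2]))"
```

```text
time: 1.15
position: [0.4401, 0.3267, 0.2228]
tool_rot: [0.562, 0.429, -0.428, -0.562]
ft_force: [1.0, 0.8, 0.8]
grip_width: 0.0871
time: 1.95
position: [0.4389, 0.3282, 0.2226]
tool_rot: [-0.706, -0.034, 0.034, 0.706]
ft_force: [0.3, 0.4, 0.2]
grip_width: 0.0411
t 1.95 pos [438.9 328.2 222.6] tx [0.995 0.096 0.   ] ty [ 0.  0. -1.] tz [-0.096  0.995  0.   ] F [0.3 0.4 0.2] w 41.1 q [0.44 0.42 1.63 0.   1.09 0.34]
[  14.9   22.6 -630.5]
```

```bash
python3 -m creep '[[[1,0,-48],0,0.35],[[1,0,-48],0,0.35],[[1,0,-48],0,0.35],[[1,0,-48],0,0.35],[[1,0,-48],0,0.35],[[1,0,-48],0,0.35],[[1,0,-48],0,0.35],[[1,0,-48],0,0.35]]'
python3 -m creep '[[[1,0,-48],0,0.35],[[1,0,-48],0,0.35],[[0,0,-48],0,0.35],[[0,0,0],0.12,0.35],[[0,0,0],0.125,0.35],[[0,0,0],0,0.35]]'; python3 -c "
from h import *
st();print(delta([.514,-.298,.2]))
c=cam('wrist','w1.png')"
```

```text
time: 2.75
position: [0.486, -0.055, 0.2228]
tool_rot: [0.706, 0.036, -0.036, -0.706]
ft_force: [1.2, -0.4, -0.6]
grip_width: 0.0305
time: 3.35
position: [0.5025, -0.1967, 0.2225]
tool_rot: [-0.705, 0.051, -0.051, 0.705]
ft_force: [0.4, 0.6, 0.6]
grip_width: 0.0304
t 3.35 pos [ 502.5 -196.7  222.5] tx [ 0.99  -0.144 -0.   ] ty [-0.  0. -1.] tz [0.144 0.99  0.   ] F [0.4 0.6 0.6] w 30.4 q [-0.58  0.41  1.65  0.    1.08 -0.44]
[ 26.   22.4 -98.6]
```

View pics/w1.png

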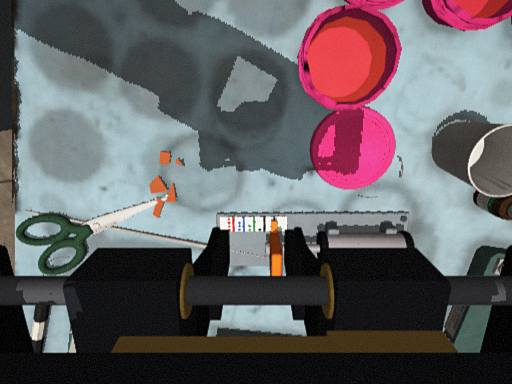

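Run:
```python
from h import *
c=cam('wrist','w1z.png',(180,190,440,300),3)
hsv=cv2.cvtColor(c["pixels"],cv2.COLOR_RGB2HSV)
m=cv2.inRange(hsv,(5,130,110),(20,255,255)); m[:200]=0;m[300:]=0
ys,xs=np.nonzero(m)
for y in sorted(set(ys)): print(y,xs[ys==y].min(),xs[ys==y].max(),end='; ')
```

```text
200 157 175; 201 157 175; 202 158 163; 203 158 162; 204 156 162; 205 155 162; 206 155 161; 207 155 161; 208 154 160; 209 154 160; 210 154 160; 211 153 159; 212 153 159; 213 153 159; 214 153 158; 215 155 158; 216 156 158; 221 271 276; 222 271 276; 223 271 276; 224 271 276; 225 271 276; 226 271 276; 227 271 276; 228 271 276; 229 271 276; 230 271 276; 231 271 276; 232 271 276; 233 271 275; 253 278 278; 254 272 280; 255 271 280; 256 271 281; 257 271 281; 258 271 281; 259 271 281; 260 271 281; 261 271 281; 262 271 281; 263 271 281; 264 271 281; 265 271 281; 266 271 281; 267 271 281; 268 271 280; 269 271 280; 270 271 280; 271 271 280; 272 271 280; 273 271 280; 274 271 280; 275 271 280; 284 331 331; 285 182 182; 286 182 332; 287 181 332; 288 181 181; 289 332 332; 290 180 333; 291 180 333; 292 180 333; 293 180 333; 294 180 333; 295 180 333; 296 180 333; 297 180 333; 298 180 333; 299 180 333;
```

View pics/w1z.png

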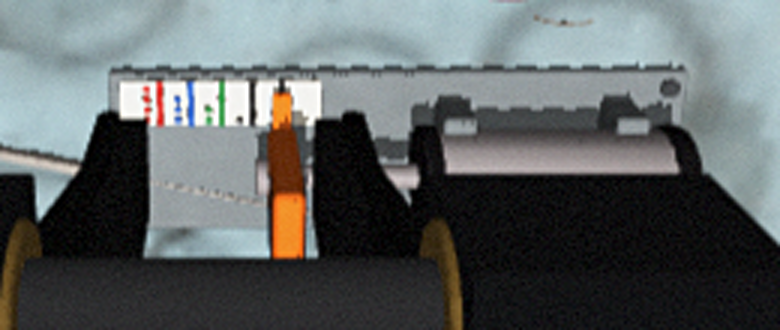

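Run:
```python
from h import *
c=cam('wrist')
a=onz(c,276,255,.074);b=onz(c,276,275,.074); print(a,b)
# base plate top edge far y, scale
e=[onz(c,180+108/3,190+70/3,.006),onz(c,180+685/3,190+70/3,.006)];print(e,np.degrees(np.arctan2(e[1][1]-e[0][1],e[1][0]-e[0][0])))
d=(e[1]-e[0])[:2];d/=np.linalg.norm(d);n=np.array([d[1],-d[0]])
print("axis pt",e[0][:2]+n*.0375, np.linalg.norm(e[1]-e[0]))
```

```text
[ 0.51143499 -0.28616562  0.074     ] [ 0.50844249 -0.31063653  0.074     ]
[array([ 0.44316951, -0.25528875,  0.006     ]), array([ 0.68267659, -0.28905152,  0.006     ])] -8.023983542568441
axis pt [ 0.43793497 -0.29242161] 0.2418751097656484
```

```bash
python3 -c "
from h import *
print(delta([.5095,-.303,.042]))"
```

```text
[  21.8  180.6 -105.2]
```

```bash
python3 -m creep '[[[7,0,-35],0,0.35],[[7,0,-35],0,0.35],[[8,0,-35],0,0.35],[[0,40,0],0,0.35],[[0,40,0],0,0.35],[[0,20,0],0,0.35],[[0,0,0],0,0.35]]'; python3 -c "
from h import *
st();print(delta([.5095,-.303,.042]))
c=cam('wrist','w2.png')
c=cam('scene','s2.png',(230,200,430,320),3)"
```

```text
time: 4.2
position: [0.5075, -0.301, 0.1193]
tool_rot: [-0.704, 0.052, -0.048, 0.707]
ft_force: [-0.4, 0.8, 0.7]
grip_width: 0.0306
t 4.2 pos [ 507.5 -301.   119.3] tx [ 0.99  -0.14  -0.006] ty [-0.006  0.005 -1.   ] tz [0.141 0.99  0.004] F [-0.4  0.8  0.7] w 30.6 q [-0.72  0.62  1.61 -0.    0.92 -0.58]
[ 2.8 77.3 -2. ]
```

View pics/w2.png

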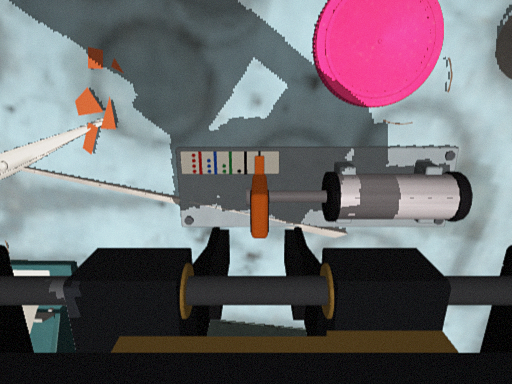

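View pics/s2.png

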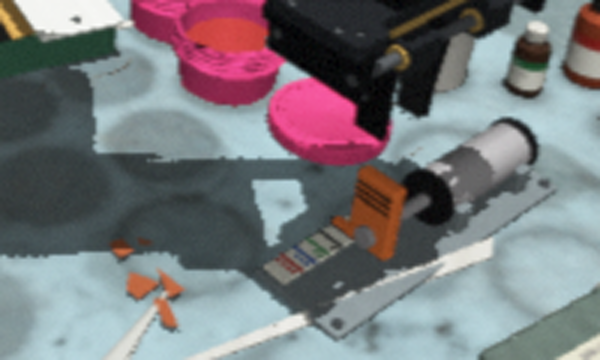

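Run:
```python
from h import *
c=cam('wrist')
hsv=cv2.cvtColor(c["pixels"],cv2.COLOR_RGB2HSV)
m=cv2.inRange(hsv,(5,130,110),(20,255,255)); m[:140]=0;m[245:]=0;m[:,:200]=0
ys,xs=np.nonzero(m)
for y in sorted(set(ys))[::4]: print(y,xs[ys==y].min(),xs[ys==y].max(),end='; ')
for v in (195,237): print(v,onz(c,261,v,.074))
print(proj(c,[[.5095,-.303,.074],[.5095,-.286,.074],[.5095,-.320,.074]]))
```

```text
153 251 259; 157 251 259; 161 251 259; 165 251 259; 169 251 259; 174 253 259; 178 252 259; 182 252 255; 186 255 261; 190 248 261; 194 247 263; 198 247 262; 202 248 262; 206 247 262; 210 248 262; 214 248 262; 218 248 262; 222 248 262; 226 248 262; 230 248 262; 195 [ 0.51521772 -0.29023569  0.074     ]
237 [ 0.51088654 -0.32168051  0.074     ]
[[255.3930632  213.22317478]
 [251.8712496  190.30028722]
 [258.7593985  235.13408046]]
```

```bash
python3 -c "
from h import *
st();print(delta([.5095,-.303,.042]))"
python3 -m creep '[[[0,25,0],0,0.35],[[0,25,0],0,0.35],[[0,20,0],0,0.35],[[0,0,0],0,0.35]]'; python3 -c "
from h import *
st();print(delta([.5095,-.303,.042]))
c=cam('wrist','w3.png')"
```

```text
t 4.35 pos [ 510.4 -303.5  123.8] tx [ 0.99  -0.141  0.002] ty [ 0.002 -0.002 -1.   ] tz [ 0.141  0.99  -0.001] F [ 0.4 -0.3  0.7] w 30.7 q [-0.72  0.61  1.6   0.    0.92 -0.58]
[-1.1 81.8  0.5]
time: 4.75
position: [0.5091, -0.3026, 0.0521]
tool_rot: [-0.705, 0.051, -0.05, 0.706]
ft_force: [-0.7, 0.5, -0.4]
grip_width: 0.0303
t 4.75 pos [ 509.1 -302.6   52.1] tx [ 0.99  -0.142 -0.001] ty [-0.001  0.001 -1.   ] tz [0.142 0.99  0.001] F [-0.7  0.5 -0.4] w 30.3 q [-0.72  0.72  1.64 -0.    0.78 -0.58]
[ 0.5 10.1 -0.4]
```

View pics/w3.png

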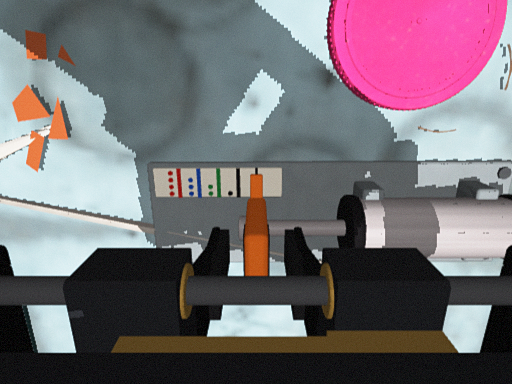

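```bash
python3 -m creep '[[[0,9,0],0,0.35],[[0,0,0],0,0],[[0,0,0],0,0],[[0,0,0],0,0],[[0,0,0],0,0]]' 40; python3 -c "
from h import *
st()
c=cam('wrist','w4.png',(130,140,330,280),4)"
```

```text
time: 5.3
position: [0.5089, -0.3032, 0.0442]
tool_rot: [0.705, -0.051, 0.05, -0.705]
ft_force: [-3.2, 0.0, 4.2]
grip_width: 0.0118
t 5.3 pos [ 508.9 -303.2   44.2] tx [ 0.99  -0.142 -0.001] ty [-0.001 -0.    -1.   ] tz [ 0.142  0.99  -0.   ] F [-3.2  0.   4.2] w 11.8 q [-0.73  0.73  1.64 -0.    0.77 -0.58]
```

View pics/w4.png

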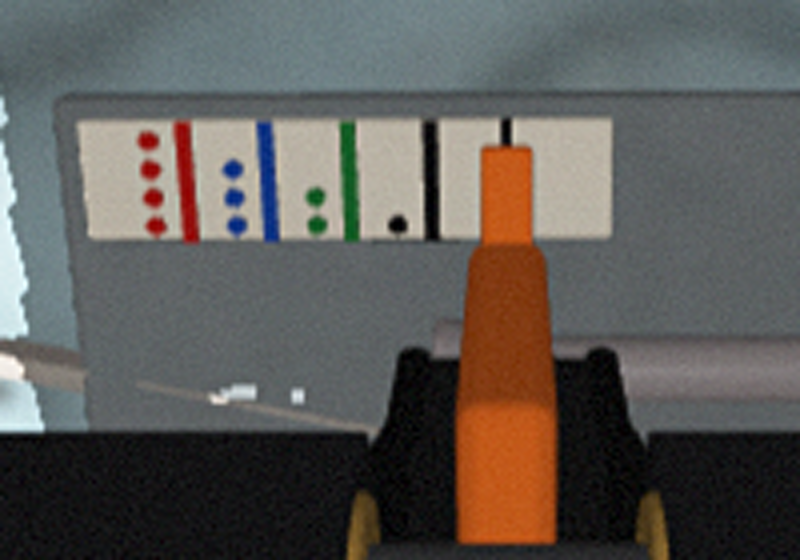

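```bash
python3 -m creep '[[[-4,0,0],0,0],[[-4,0,0],0,0],[[-4,0,0],0,0],[[0,0,0],0,0],[[0,0,0],0,0]]'; python3 -c "
from h import *
st()
c=cam('wrist','w5.png',(130,140,330,280),4)"
```

```text
time: 5.85
position: [0.4985, -0.3018, 0.0442]
tool_rot: [0.706, -0.05, 0.051, -0.705]
ft_force: [4.2, 2.0, 5.1]
grip_width: 0.0117
t 5.85 pos [ 498.5 -301.8   44.2] tx [ 0.99  -0.143  0.002] ty [ 0.002 -0.001 -1.   ] tz [ 0.143  0.99  -0.001] F [4.2 2.  5.1] w 11.7 q [-0.74  0.72  1.67  0.    0.74 -0.59]
```

View pics/w5.png

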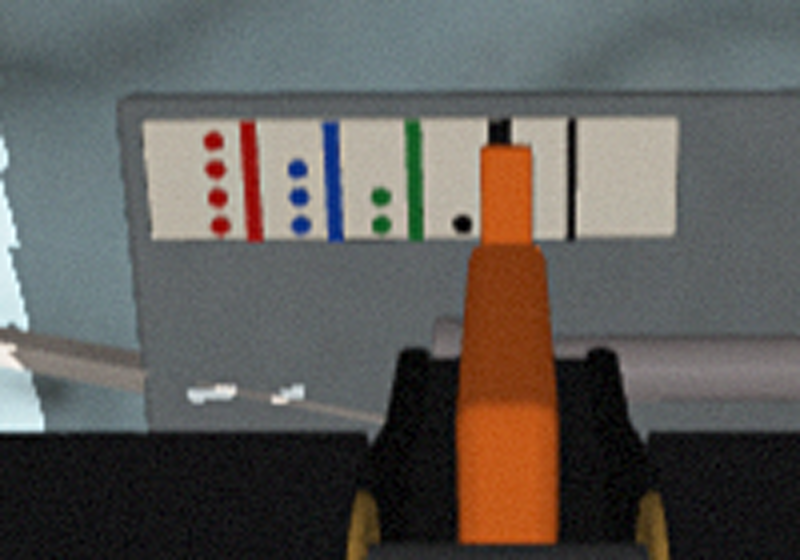

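```bash
python3 -m creep '[[[-2,0,0],0,0],[[0,0,0],0,0],[[0,0,0],0,0],[[0,0,0],0,0],[[0,0,0],0,0],[[0,0,0],0,0],[[0,0,0],0,0],[[0,0,0],0,0]]'; python3 -c "
from h import *
st()
c=cam('wrist','w6.png',(130,140,330,280),4)"; python3 -m creep '[[[0,0,0],0,0],[[0,0,0],0,0],[[0,0,0],0,0],[[0,0,0],0,0],[[0,0,0],0,0],[[0,0,0],0,0],[[0,0,0],0,0],[[0,0,0],0,0]]'
```

```text
time: 6.7
position: [0.4967, -0.3016, 0.0442]
tool_rot: [0.706, -0.05, 0.051, -0.705]
ft_force: [3.9, 1.4, 5.7]
grip_width: 0.0118
t 6.7 pos [ 496.7 -301.6   44.2] tx [ 0.99  -0.143  0.002] ty [ 0.002 -0.001 -1.   ] tz [ 0.143  0.99  -0.001] F [3.9 1.4 5.7] w 11.8 q [-0.74  0.72  1.68  0.    0.74 -0.6 ]
time: 7.55
position: [0.4967, -0.3016, 0.0442]
tool_rot: [0.706, -0.05, 0.051, -0.705]
ft_force: [4.1, 1.7, 6.0]
grip_width: 0.0116
```

View pics/w6.png

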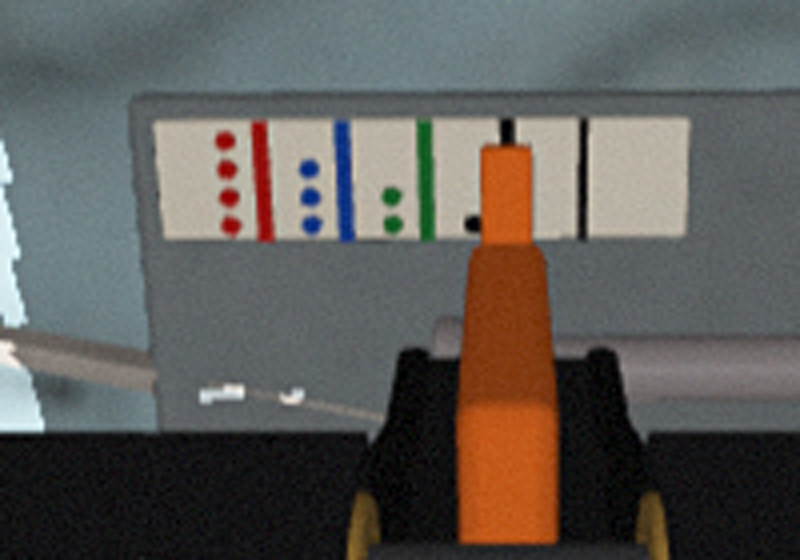

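```bash
python3 -m creep '[[[4,0,0],0,0],[[4,0,0],0,0],[[4,0,0],0,0],[[2,0,0],0,0],[[0,0,0],0,0.35],[[0,0,0],0,0.35],[[0,0,0],0,0.35],[[0,-10,0],0,0.35]]' 20; python3 -c "
from h import *
st()
c=cam('wrist','w7.png',(130,140,330,280),4)"
```

```text
time: 8.35
position: [0.5078, -0.302, 0.0522]
tool_rot: [-0.704, 0.052, -0.049, 0.706]
ft_force: [-0.2, 0.5, 0.2]
grip_width: 0.0289
t 8.35 pos [ 507.8 -302.    52.2] tx [ 0.99  -0.143 -0.004] ty [-0.004  0.003 -1.   ] tz [0.143 0.99  0.003] F [-0.2  0.5  0.2] w 28.9 q [-0.73  0.72  1.64 -0.    0.78 -0.58]
```

View pics/w7.png

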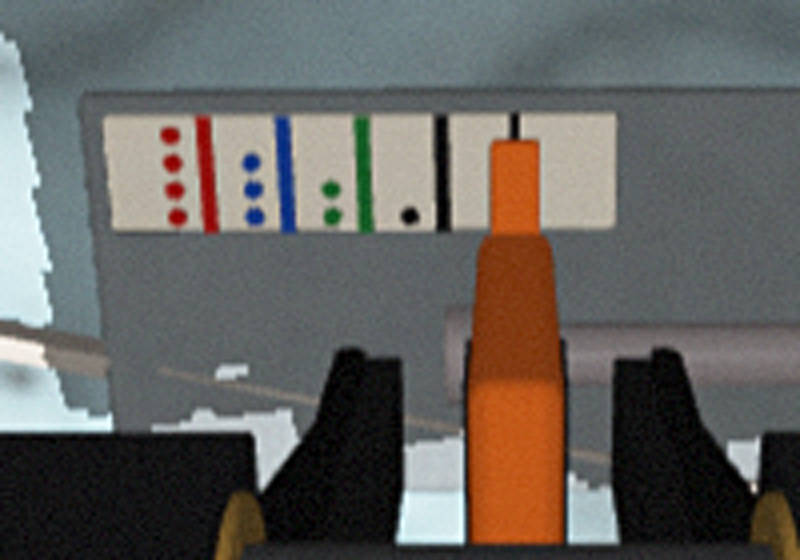

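```bash
python3 -m creep '[[[0,-45,0],0,0.35],[[0,-45,0],0,0.35],[[0,-45,0],0,0.35],[[0,-35,0],0,0.35],[[1,0,45],0,0.6],[[1,0,45],0,0.6],[[1,0,45],0,0.6],[[1,0,45],0,0.6]]';python3 -m creep '[[[1,0,42],0,0.6],[[1,0,42],0,0.6],[[1,0,42],0,0.6],[[0,0,0],0.125,0.6],[[0,0,0],0.125,0.6],[[0,0,0],0,0.6]]'; python3 -c "
from h import *
st()
c=cam('wrist','w8.png')"
```

```text
time: 9.2
position: [0.5389, -0.124, 0.2243]
tool_rot: [0.705, -0.05, 0.051, -0.705]
ft_force: [1.3, -0.3, 0.3]
grip_width: 0.0498
time: 9.8
position: [0.5598, -0.0006, 0.224]
tool_rot: [0.694, -0.137, 0.138, -0.694]
ft_force: [-0.2, -0.1, -0.4]
grip_width: 0.0521
t 9.8 pos [559.8  -0.6 224. ] tx [ 0.924 -0.382  0.   ] ty [ 0. -0. -1.] tz [ 0.382  0.924 -0.   ] F [-0.2 -0.1 -0.4] w 52.1 q [-0.2   0.44  1.6  -0.    1.11  0.19]
```

View pics/w8.png

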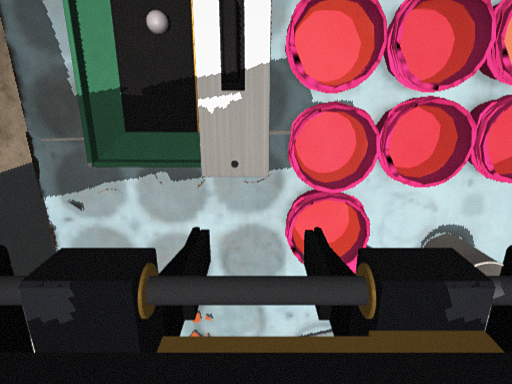

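Run:
```python
from h import *
c=cam('wrist')
g=cv2.cvtColor(c["pixels"],cv2.COLOR_RGB2HSV)
w=cv2.inRange(g,(0,0,120),(180,60,255))
for v in (20,60,120,150,165):
    x=np.nonzero(c["pixels"][v,195:285].min(axis=-1)>110)[0]+195; print(v,x.min(),x.max(),end=' ')
    x=np.nonzero(c["pixels"][v,205:262].max(axis=-1)<60)[0]+205; print(x.min() if len(x) else None,x.max() if len(x) else None)
f=lambda a:(a[:2]*1000).round(1)
# picks
print("rib near end",f(onz(c,221,90,.072)),f(onz(c,245,90,.072)))
print("rib up",f(onz(c,220,5,.072)),f(onz(c,245,5,.072)))
print("cover corners",f(onz(c,200,177,.039)),f(onz(c,268,177,.039)))
print("tray corner",f(onz(c,89,166,.034)), "up edge",f(onz(c,66,10,.034)))
```

```text
20 195 284 220 243
60 195 275 222 243
120 199 268 None None
150 200 268 None None
165 201 268 232 236
rib near end [560.8  86.8] [581.4  78.4]
rib up [588.7 151. ] [608.7 142.8]
cover corners [498.   12.5] [567.9 -16.2]
tray corner [387.6  70.2] up edge [448.4 212.8]
```

```bash
python3 -c "
from h import *
print(delta([.586,.124,.13]))"
```

```text
[-23.5  93.9 125.8]
```

```bash
python3 -m creep '[[[-8,0,42],0,0.6],[[-8,0,42],0,0.6],[[-8,0,42],0,0.6],[[0,40,0],0,0.6],[[0,30,0],0,0.6],[[0,0,0],0,0.6],[[0,0,0],0,0.6]]'; python3 -c "
from h import *
st();c=cam('wrist','w9.png');print(delta([.586,.124,.046]))"
```

```text
time: 10.6
position: [0.5861, 0.1239, 0.1536]
tool_rot: [0.694, -0.138, 0.138, -0.693]
ft_force: [0.4, -0.7, 0.9]
grip_width: 0.052
t 10.6 pos [586.1 123.9 153.6] tx [ 0.924 -0.383 -0.001] ty [-0.001  0.    -1.   ] tz [ 0.383  0.924 -0.   ] F [ 0.4 -0.7  0.9] w 52.0 q [0.02 0.58 1.56 0.   1.   0.41]
[ -1.3 108.7  -0.4]
```

View pics/w9.png

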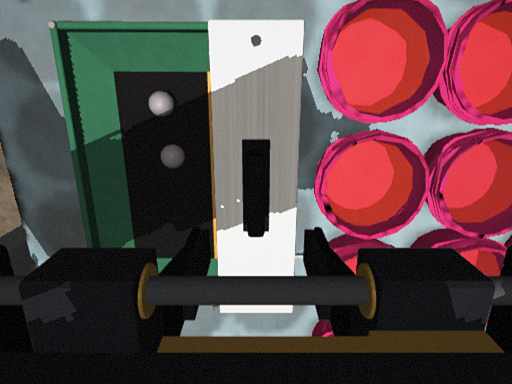

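Run:
```python
from h import *
c=cam('wrist')
f=lambda a:(a[:2]*1000).round(1)
far=[(242,140),(270,140)]; near=[(248,236),(264,236)]
print("rib far top",[f(onz(c,*p,.072)) for p in far],"near",[f(onz(c,*p,.072)) for p in near])
A=[onz(c,*p,.039) for p in [(208.5,21),(303.5,21),(218,309),(292,312)]]
print("cover corners",[f(a) for a in A],"mean",f(sum(A)/4),"ang",np.degrees(np.arctan2(*(A[0]-A[2])[[1,0]])),np.degrees(np.arctan2(*(A[1]-A[3])[[1,0]])))
B=[onz(c,*p,.034) for p in [(50,22),(88,245)]]
print([f(b) for b in B],np.degrees(np.arctan2(*(B[0]-B[1])[[1,0]])))
print("balls",f(onz(c,161,103,.019)),f(onz(c,172,156,.019)))
```

```text
rib far top [array([595.1, 170.4]), array([614.7, 162.2])] near [array([568.2,  95.2]), array([580.4,  90.1])]
cover corners [array([604.3, 260.6]), array([672.1, 232.5]), array([501.1,  17.3]), array([569.5, -15.1])] mean [586.8 123.8] ang 67.02197121797438 67.49343630786568
[array([488.6, 308.7]), array([413.4, 129.3])] 67.27356478641896
balls [536.3 221.5] [523.6 175. ]
```

```bash
python3 -m creep '[[[0,30,0],0,0.6],[[0,30,0],0,0.6],[[0,30,0],0,0.6],[[0,17,0],0,0.6],[[0,0,0],0,0],[[0,0,0],0,0],[[0,0,0],0,0],[[0,0,0],0,0]]' 45; python3 -c "
from h import *
st();c=cam('wrist','w10.png')"
```

```text
time: 11.5
position: [0.5874, 0.1243, 0.0483]
tool_rot: [-0.693, 0.137, -0.139, 0.694]
ft_force: [0.5, 0.1, 0.7]
grip_width: 0.0281
t 11.5 pos [587.4 124.3  48.3] tx [ 0.924 -0.383  0.003] ty [ 0.003  0.    -1.   ] tz [0.383 0.924 0.001] F [0.5 0.1 0.7] w 28.1 q [ 0.02  0.73  1.63 -0.    0.78  0.42]
```

View pics/w10.png

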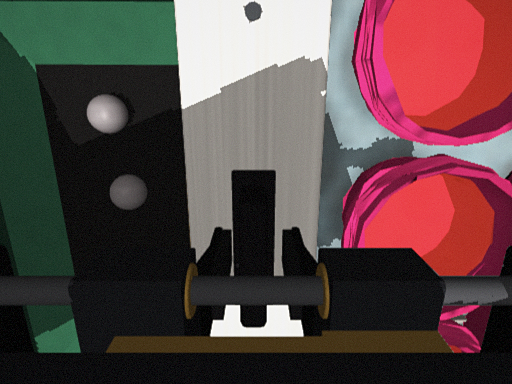

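```bash
python3 -m creep '[[[0,0,0],0,0],[[0,0,0],0,0],[[0,0,0],0,0],[[0,0,0],0,0]]'; python3 -c "
from h import *
st()"; python3 -m creep '[[[0,-10,0],0,0],[[0,-20,0],0,0],[[0,-20,0],0,0],[[0,-20,0],0,0],[[0,-20,0],0,0],[[0,0,0],0,0]]'; python3 -c "
from h import *
st();c=cam('wrist','w11.png');c=cam('scene','s11.png')"
```

```text
time: 11.95
position: [0.5862, 0.1245, 0.0473]
tool_rot: [-0.693, 0.138, -0.138, 0.694]
ft_force: [-1.2, 0.2, 4.6]
grip_width: 0.0137
t 11.95 pos [586.2 124.5  47.3] tx [ 0.924 -0.383  0.001] ty [ 0.001  0.    -1.   ] tz [0.383 0.924 0.   ] F [-1.2  0.2  4.6] w 13.7 q [0.02 0.73 1.63 0.   0.78 0.42]
time: 12.55
position: [0.5879, 0.1245, 0.1391]
tool_rot: [-0.693, 0.136, -0.14, 0.694]
ft_force: [0.7, -0.3, -2.0]
grip_width: 0.0138
t 12.55 pos [587.9 124.5 139.1] tx [ 0.924 -0.383  0.005] ty [ 0.006  0.    -1.   ] tz [0.383 0.924 0.002] F [ 0.7 -0.3 -2. ] w 13.8 q [0.02 0.6  1.58 0.   0.96 0.42]
```

View pics/w11.png

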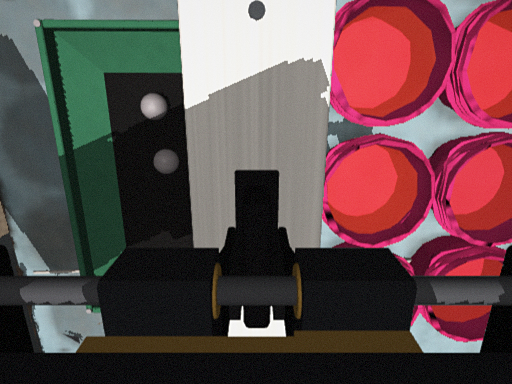

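View pics/s11.png

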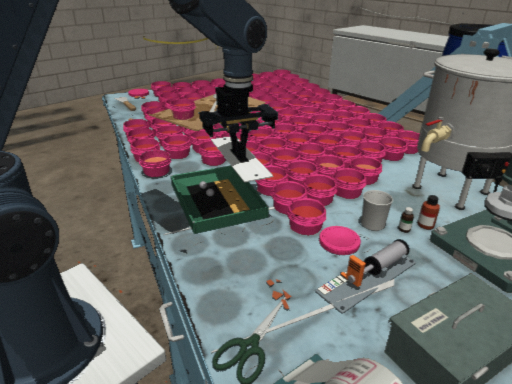

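Run:
```python
from h import *
T=cam("top")
def t(U,V,z): return (onz(T,(U+.5)/3.3-.5+160,(V+.5)/3.3-.5+140,z)*1000).round()
print("lid",t(533,150,.016),t(485,150,.016),"tub",t(442,152,.055),"edge R of tub",t(470,190,.03), "chips",t(510,360,.005))
for u,v in [(130,230),(200,258),(230,271),(300,300),(336,316)]: print("table edge?",(onz(T,u,v,0)*1000).round())
print(proj(T,[[.558,-.195,0],[.321,-.065,0]]))
c=cam("top","t12.png")
```

```text
lid [ 613. -194.   16.] [ 611. -144.   16.] tub [602. -97.  55.] edge R of tub [ 567. -128.   30.] chips [ 397. -174.    5.]
table edge? [441. 453.   0.]
table edge? [354. 210.   0.]
table edge? [314. 107.   0.]
table edge? [ 226. -130.    0.]
table edge? [ 178. -250.    0.]
[[320.67169082 201.5116005 ]
 [281.2538745  270.4941921 ]]
```

View pics/t12.png

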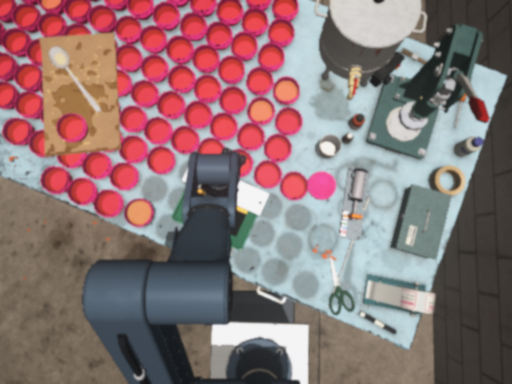

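```bash
python3 -m creep '[[[0,-20,0],0,0],[[0,-20,0],0,0],[[-8,0,-36],0,0],[[-8,0,-36],0,0],[[-8,0,-36],0,0],[[-8,0,-36],0,0],[[-8,0,-36],0,0],[[-8,0,-36],0,0]]'; python3 -m creep '[[[-8,0,-36],0,0],[[-5,0,-36],0,0],[[0,0,0],-0.122,0],[[0,0,0],-0.122,0],[[0,0,0],-0.122,0],[[0,0,0],-0.122,0],[[0,0,0],-0.122,0],[[0,0,0],-0.122,0]]';  python3 -m creep '[[[0,0,0],-0.122,0],[[0,0,0],-0.122,0],[[0,0,0],-0.122,0],[[0,0,0],-0.122,0],[[0,0,0],-0.122,0],[[0,0,0],-0.122,0],[[0,0,0],0,0]]'; python3 -c "
from h import *
st();print(delta([.42,-.12,.014]));c=cam('wrist','w12.png');c=cam('scene','s12.png')"
```

```text
time: 13.55
position: [0.4573, -0.0575, 0.1755]
tool_rot: [-0.693, 0.139, -0.137, 0.694]
ft_force: [0.0, -0.6, -1.9]
grip_width: 0.0138
time: 14.35
position: [0.4187, -0.118, 0.1756]
tool_rot: [-0.696, -0.12, 0.122, 0.697]
ft_force: [0.1, 0.3, -2.8]
grip_width: 0.0134
time: 15.05
position: [0.4188, -0.118, 0.1757]
tool_rot: [-0.607, -0.36, 0.361, 0.609]
ft_force: [-0.2, 0.8, -2.2]
grip_width: 0.0136
t 15.05 pos [ 418.8 -118.   175.7] tx [0.479 0.878 0.   ] ty [-0.002  0.001 -1.   ] tz [-0.878  0.479  0.002] F [-0.2  0.8 -2.2] w 13.6 q [-0.53  0.35  1.94 -0.    0.85 -1.6 ]
[ -1.2 161.7  -2.4]
```

View pics/s12.png

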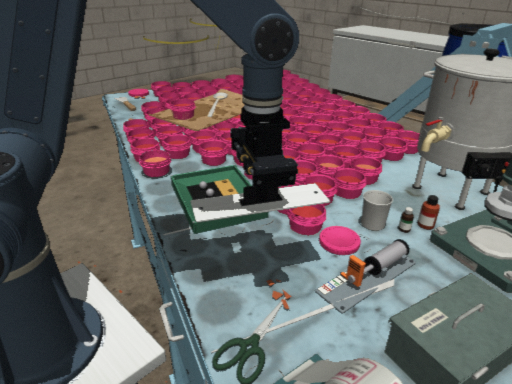

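View pics/w12.png

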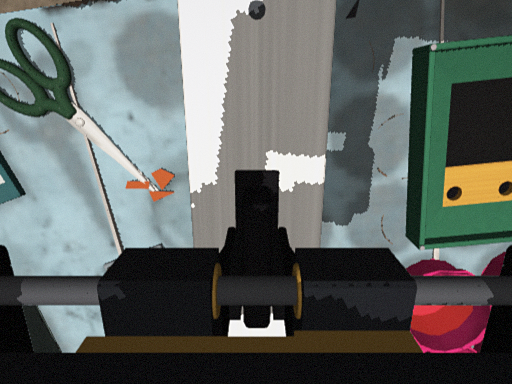

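```bash
python3 -m creep '[[[0,35,0],0,0],[[0,35,0],0,0],[[0,35,0],0,0],[[0,30,0],0,0],[[0,15,0],0,0],[[0,8,0],0,0],[[0,2,0],0,0],[[0,0,0],0,0]]'; python3 -c "
from h import *
st()"
```

```text
time: 15.95
position: [0.4197, -0.1185, 0.0167]
tool_rot: [0.608, 0.361, -0.361, -0.608]
ft_force: [-0.9, -0.4, -2.7]
grip_width: 0.0137
t 15.95 pos [ 419.7 -118.5   16.7] tx [ 0.48   0.877 -0.   ] ty [ 0. -0. -1.] tz [-0.877  0.48  -0.001] F [-0.9 -0.4 -2.7] w 13.7 q [-0.53  0.69  2.05  0.    0.4  -1.6 ]
```

```bash
python3 -m creep '[[[0,2,0],0,0],[[0,1.5,0],0,0],[[0,0,0],0,0]]';python3 -m creep '[[[0,0,0],0,0.3],[[0,0,0],0,0.5],[[0,0,0],0,0.5],[[0,0,0],0,0.5],[[0,-20,0],0,0.5],[[0,-40,0],0,0.5],[[0,-45,0],0,0.5],[[0,0,0],0,0.5]]' 20; python3 -c "
from h import *
st();c=cam('wrist','w13.png');c=cam('scene','s13.png')"
```

```text
time: 16.25
position: [0.4197, -0.1185, 0.0135]
tool_rot: [0.608, 0.361, -0.361, -0.608]
ft_force: [-0.1, -0.1, -2.8]
grip_width: 0.0138
time: 17.05
position: [0.4223, -0.1198, 0.1225]
tool_rot: [0.611, 0.363, -0.359, -0.605]
ft_force: [0.7, -1.1, -0.7]
grip_width: 0.0433
t 17.05 pos [ 422.3 -119.8  122.5] tx [ 0.479  0.878 -0.   ] ty [ 0.009 -0.005 -1.   ] tz [-0.878  0.479 -0.011] F [ 0.7 -1.1 -0.7] w 43.3 q [-0.53  0.46  1.99  0.    0.68 -1.6 ]
```

View pics/s13.png

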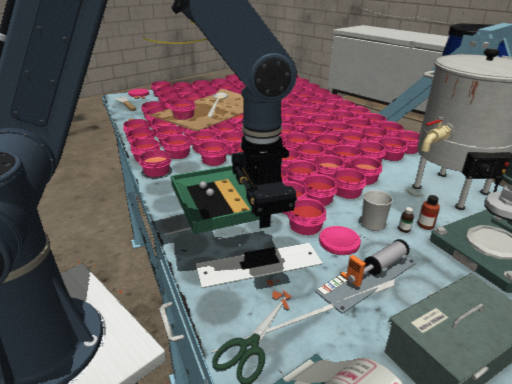

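View pics/w13.png

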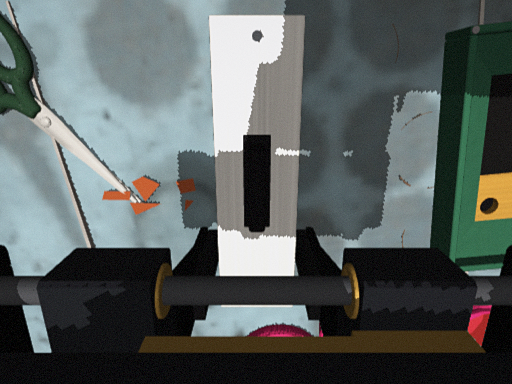

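```bash
python3 -m creep '[[[0,-40,0],0,0.2],[[0,-40,0],0,0.2],[[0,-35,0],0,0.2],[[34,0,21],0,0.2],[[34,0,21],0,0.2],[[34,0,21],0,0.2],[[34,0,21],0,0.2],[[34,0,21],0,0.2]]'; python3 -m creep '[[[34,0,21],0,0.2],[[34,0,21],0,0.2],[[34,0,21],0,0.2],[[0,0,0],0.149,0.2],[[0,0,0],0.149,0.2],[[0,0,0],0.149,0.2],[[0,0,0],0.149,0.2],[[0,0,0],0.149,0.2]]';  python3 -m creep '[[[0,0,0],0.149,0.2],[[0,0,0],0.149,0.2],[[0,0,0],0.149,0.2],[[0,0,0],0.149,0.2],[[0,0,0],0.149,0.2],[[0,0,0],0.149,0.2],[[0,0,0],0.149,0.2],[[0,0,0],0.149,0.2]]'; python3 -m creep '[[[0,0,0],0.149,0.2],[[0,0,0],0.149,0.2],[[0,0,0],0.149,0.2],[[0,0,0],0.149,0.2],[[0,0,0],0.149,0.2],[[0,0,0],0.149,0.2],[[0,0,0],0.149,0.2],[[0,0,0],0,0.2]]'; python3 -c "
from h import *
st();c=cam('wrist','w14.png')"
```

```text
time: 17.95
position: [0.4074, 0.0827, 0.2315]
tool_rot: [-0.607, -0.36, 0.362, 0.609]
ft_force: [0.4, 0.1, 0.1]
grip_width: 0.0174
time: 18.75
position: [0.4011, 0.2008, 0.2311]
tool_rot: [0.698, 0.111, -0.114, -0.698]
ft_force: [0.1, -1.0, -0.4]
grip_width: 0.0174
time: 19.55
position: [0.4012, 0.2006, 0.2311]
tool_rot: [0.642, -0.3, 0.297, -0.64]
ft_force: [-0.1, 0.9, -0.7]
grip_width: 0.0175
time: 20.35
position: [0.4012, 0.2006, 0.2313]
tool_rot: [-0.41, 0.578, -0.576, 0.407]
ft_force: [-0.0, 0.4, -0.4]
grip_width: 0.0174
t 20.35 pos [401.2 200.6 231.3] tx [-0.332 -0.943  0.002] ty [-0.004 -0.001 -1.   ] tz [ 0.943 -0.332 -0.004] F [-0.   0.4 -0.4] w 17.4 q [ 0.21  0.28  1.84 -0.    1.02  2.12]
```

View pics/w14.png

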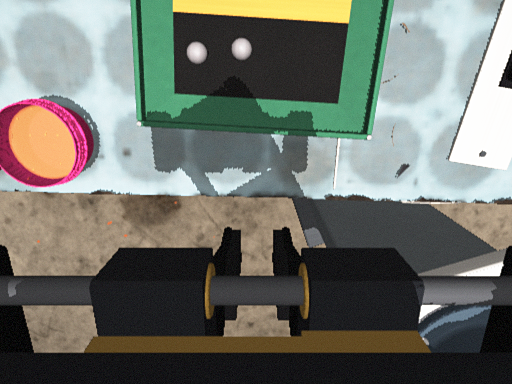

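```bash
python3 -m creep '[[[0,0,40],0.06,0.2],[[0,0,40],0,0.2],[[0,0,20],0,0.2],[[0,0,0],0,0.2]]'; python3 -c "
from h import *
st();c=cam('wrist','w15.png')"
```

```text
time: 20.8
position: [0.4981, 0.1632, 0.2321]
tool_rot: [0.391, -0.589, 0.589, -0.392]
ft_force: [-0.5, 0.6, 0.0]
grip_width: 0.0172
t 20.8 pos [498.1 163.2 232.1] tx [-0.387 -0.922 -0.   ] ty [ 0.001 -0.    -1.   ] tz [ 0.922 -0.387  0.001] F [-0.5  0.6  0. ] w 17.2 q [ 0.1   0.38  1.67 -0.    1.09  2.07]
```

View pics/w15.png

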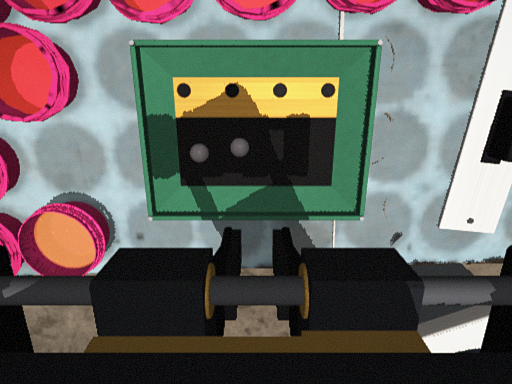

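```bash
cat > tray.py <<'E'
from h import *
def balls(c,P=None):
    g=cv2.cvtColor(c["pixels"],cv2.COLOR_RGB2GRAY)
    return g
def refine(c,u,v,bright,r=9):
    g=cv2.cvtColor(c["pixels"],cv2.COLOR_RGB2GRAY).astype(float)
    u0,v0=int(u)-r,int(v)-r
    w=g[v0:v0+2*r+1,u0:u0+2*r+1]
    th=(w.min()+w.max())/2
    m=((w>th) if bright else (w<th)).astype(np.uint8)
    k,l,s,ce=cv2.connectedComponentsWithStats(m)
    i=1+np.argmin([np.hypot(*(ce[j]-r)) for j in range(1,k)])
    return ce[i]+[u0,v0], s[i][4]
E
python3 - <<'E'
from tray import *
c=cam('wrist')
P=[]
for u in (328,280,232,184):
    p,a=refine(c,u,90,False,7); w=onz(c,*p,.008)*1000; P.append(w[:2]); print("pocket",p.round(1),a,w.round(1))
P=np.array(P); d=P[3]-P[0]; print("spacing",np.linalg.norm(d)/3,"yaw y",np.degrees(np.arctan2(d[1],d[0])))
B=[]
for u,v in ((199,153),(240,147)):
    p,a=refine(c,u,v,True,12); w=onz(c,*p,.019)*1000; B.append(w[:2]); print("ball",p.round(1),a,w.round(1))
ey=d/np.linalg.norm(d); ex=np.array([ey[1],-ey[0]])
cen=P.mean(0)-50*ex; print("tray centre",cen)
for b in B: print("ball in tray",(b-cen)@ex,(b-cen)@ey)
for bi,pi in ((0,3),(1,2)):
    v=P[pi]-B[bi]; print(bi+1,"to pocket",pi+1,np.linalg.norm(v),"yaw",np.degrees(np.arctan2(v[1],v[0])))
E
```

```text
pocket [327.4  87.7] 133 [541.3  57.    8. ]
pocket [279.2  87.8] 136 [562.4 107.6   8. ]
pocket [231.4  88.5] 162 [582.8 158.    8. ]
pocket [182.8  87.9] 134 [604.8 208.7   8. ]
spacing 54.8189840014383 yaw y 67.28071192049231
ball [198.1 149.9] 253 [535.1 221.2  19. ]
ball [238.5 144.3] 254 [522.7 174.9  19. ]
tray centre [526.68506651 152.11465292]
ball in tray -18.944516554315996 66.98395474632603
ball in tray -12.519781987634962 19.501588785168597
1 to pocket 4 70.81195905074716 yaw -10.21067079661967
2 to pocket 3 62.45370717671454 yaw -15.7627884708422
```

```bash
python3 -m creep '[[[0,0,0],-0.11,0.2],[[0,0,0],-0.103,0.2],[[0,0,0],0,0.2]]'; python3 -c "
from h import *
st();print(delta([.4942,.2293,.06]))"
```

```text
time: 21.2
position: [0.4933, 0.165, 0.2326]
tool_rot: [-0.453, 0.544, -0.543, 0.452]
ft_force: [-0.4, 0.1, -0.8]
grip_width: 0.0176
t 21.2 pos [493.3 165.  232.6] tx [-0.182 -0.983  0.   ] ty [-0.002 -0.    -1.   ] tz [ 0.983 -0.182 -0.002] F [-0.4  0.1 -0.8] w 17.6 q [0.11 0.37 1.68 0.   1.09 1.86]
[-63.5 172.6 -10.4]
```

```bash
python3 -m creep '[[[-32,0,-5],0,0.2],[[-32,0,-5],0,0.2],[[0,45,0],0,0.2],[[0,45,0],0,0.2],[[0,45,0],0,0.2],[[0,37,0],0,0.2],[[0,0,0],0,0.2]]'; python3 -c "
from h import *
st();print(delta([.4942,.2293,.0135]));c=cam('wrist','w16.png')"
```

```text
time: 21.9
position: [0.492, 0.2284, 0.0566]
tool_rot: [-0.455, 0.546, -0.542, 0.447]
ft_force: [-1.5, -1.0, 0.1]
grip_width: 0.017
t 21.9 pos [492.  228.4  56.6] tx [-0.185 -0.983  0.005] ty [-0.012 -0.003 -1.   ] tz [ 0.983 -0.185 -0.012] F [-1.5 -1.   0.1] w 17.0 q [0.23 0.67 1.76 0.   0.72 1.99]
[-1.5 43.   2.5]
```

View pics/w16.png

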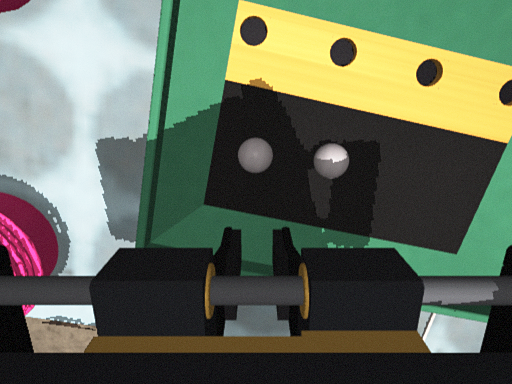

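```bash
python3 -m creep '[[[-1,20,0],0,0.2],[[0,20,0],0,0.2],[[0,0,0],0,0.2],[[0,0,0],0,0.2]]'; python3 -c "
from h import *
st();print(delta([.4942,.2293,.0135]), delta([.5861,.2122,.0135]));c=cam('wrist','w17.png')"
```

```text
time: 22.35
position: [0.4985, 0.2306, 0.023]
tool_rot: [0.451, -0.544, 0.545, -0.452]
ft_force: [0.2, -0.1, 0.4]
grip_width: 0.0176
t 22.35 pos [498.5 230.6  23. ] tx [-0.184 -0.983 -0.001] ty [ 0.003  0.001 -1.   ] tz [ 0.983 -0.184  0.003] F [ 0.2 -0.1  0.4] w 17.6 q [0.23 0.73 1.77 0.   0.64 1.99]
[ 2.1  9.5 -4. ] [ 1.9  9.8 89.5]
```

View pics/w17.png

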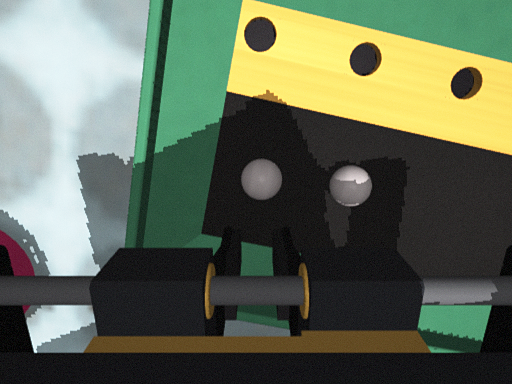

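```bash
python3 -m creep '[[[2,9,0],0,0.2],[[0.5,0,0],0,0.2],[[0,0,12],0,0.2],[[0,0,12],0,0.2],[[0,0,12],0,0.2],[[0,0,12],0,0.2],[[0,0,12],0,0.2],[[0,0,0],0,0.2]]'; python3 -c "
from h import *
st();print(delta([.5861,.2122,.0135]));c=cam('wrist','w18.png')"
```

```text
time: 23.2
position: [0.5591, 0.2162, 0.0123]
tool_rot: [0.45, -0.544, 0.545, -0.452]
ft_force: [0.5, 0.4, 0.2]
grip_width: 0.0171
t 23.2 pos [559.1 216.2  12.3] tx [-0.185 -0.983 -0.001] ty [ 0.004  0.001 -1.   ] tz [ 0.983 -0.185  0.004] F [0.5 0.4 0.2] w 17.1 q [ 0.18  0.79  1.64 -0.    0.71  1.94]
[-1.  -1.1 27.3]
```

View pics/w18.png

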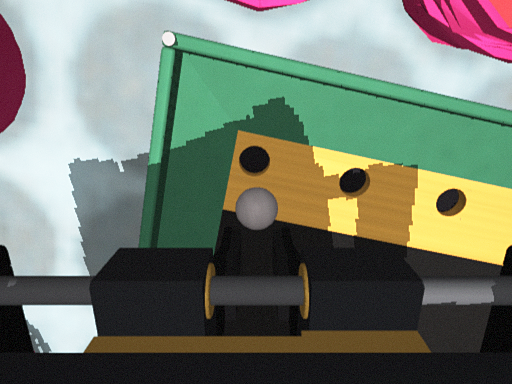

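```bash
python3 -m creep '[[[-0.5,-1,10],0,0.2],[[-0.5,0,8],0,0.2],[[0,0,6],0,0.2],[[0,0,0],0,0.2],[[0,0,0],0,0.2]]'; python3 -c "
from h import *
st();print(delta([.5861,.2122,.0135]));c=cam('wrist','w19.png')"
```

```text
time: 23.75
position: [0.5796, 0.2131, 0.0129]
tool_rot: [-0.452, 0.544, -0.544, 0.451]
ft_force: [0.1, -0.1, 0.2]
grip_width: 0.0177
t 23.75 pos [579.6 213.1  12.9] tx [-0.184 -0.983  0.   ] ty [-0.001 -0.    -1.   ] tz [ 0.983 -0.184 -0.001] F [ 0.1 -0.1  0.2] w 17.7 q [0.17 0.8  1.59 0.   0.75 1.93]
[-0.3 -0.6  6.6]
```

View pics/w19.png

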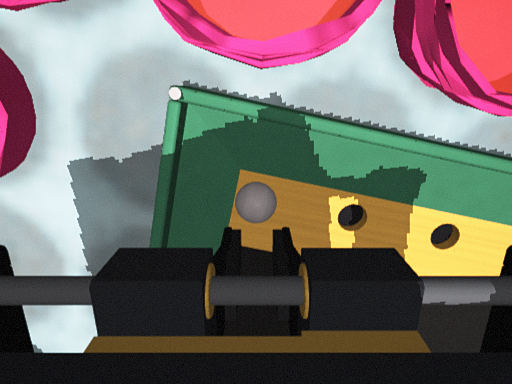

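```bash
python3 -m creep '[[[0,0,-15],0,0.2],[[0,0,-30],0,0.2],[[0,0,0],0,0.2],[[0,0,0],0,0.2]]'; python3 -c "
from tray import *
st();c=cam('wrist','w20.png')"
```

```text
time: 24.2
position: [0.5349, 0.2217, 0.0131]
tool_rot: [-0.452, 0.544, -0.544, 0.452]
ft_force: [0.5, 0.2, -0.1]
grip_width: 0.0171
t 24.2 pos [534.9 221.7  13.1] tx [-0.183 -0.983  0.   ] ty [-0. -0. -1.] tz [ 0.983 -0.183 -0.   ] F [ 0.5  0.2 -0.1] w 17.1 q [ 0.2   0.77  1.69 -0.    0.68  1.96]
```

View pics/w20.png

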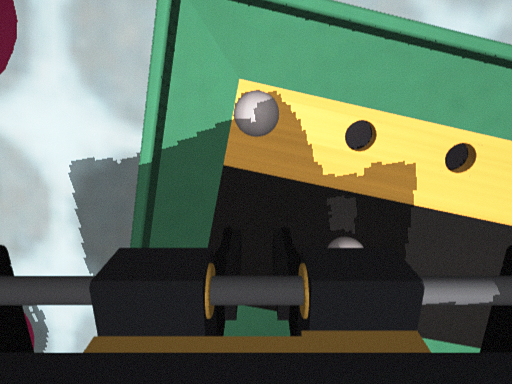

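```bash
python3 -m creep '[[[0,-25,0],0,0.2],[[0,-20,-15],0.1,0.2],[[0,0,-25],0,0.2],[[0,0,0],0,0.2]]'; python3 -c "
from tray import *
st();print(delta([.4826,.1872,.0575]))"
```

```text
time: 24.65
position: [0.4946, 0.2315, 0.0586]
tool_rot: [-0.425, 0.566, -0.565, 0.423]
ft_force: [-0.3, -0.1, -1.0]
grip_width: 0.0172
t 24.65 pos [494.6 231.5  58.6] tx [-0.28  -0.96   0.001] ty [-0.002 -0.    -1.   ] tz [ 0.96  -0.28  -0.002] F [-0.3 -0.1 -1. ] w 17.2 q [0.23 0.67 1.76 0.   0.72 2.09]
[45.9  1.1  0.9]
```

```bash
python3 -m creep '[[[23,0,0],0,0.2],[[23,0,1],0,0.2],[[0,0,0],0,0.2],[[0,0,0],0,0.2]]'; python3 -c "
from tray import *
st();c=cam('wrist','w21.png')
for z in (.008,): print(onz(c,255,155,.019),onz(c,255,40,.008))"
```

```text
time: 25.05
position: [0.4866, 0.1865, 0.058]
tool_rot: [0.423, -0.566, 0.567, -0.424]
ft_force: [1.2, -0.0, 0.1]
grip_width: 0.0173
t 25.05 pos [486.6 186.5  58. ] tx [-0.283 -0.959 -0.001] ty [ 0.002  0.    -1.   ] tz [ 0.959 -0.283  0.002] F [ 1.2 -0.   0.1] w 17.3 q [0.15 0.65 1.82 0.   0.66 2.01]
[0.52863041 0.17521276 0.019     ] [0.59354368 0.15604107 0.008     ]
```

View pics/w21.png

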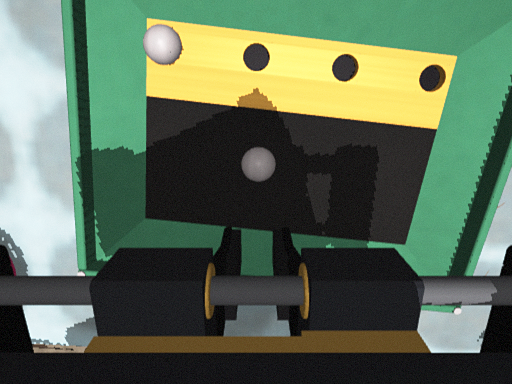

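```bash
python3 -c "
from tray import *
st();c=cam('wrist')
b=onz(c,258,164,.019);p=onz(c,256,57,.008);d=(p-b);d[2]=0;d/=np.linalg.norm(d)
print(b,p,d);e=p-.019*d;e[2]=.0135;print(e,delta(e))"; python3 -m creep '[[[0.5,25,-4],0,0.2],[[0,20,0],0,0.2],[[0,0,0],0,0.2],[[0,0,0],0,0.2]]'; python3 -c "
from tray import *
st();c=cam('wrist','w22.png')"
```

```text
t 25.1 pos [486.5 186.9  58. ] tx [-0.282 -0.959 -0.001] ty [ 0.002  0.    -1.   ] tz [ 0.959 -0.282  0.002] F [-0.6  0.4 -1.3] w 17.3 q [0.15 0.65 1.82 0.   0.66 2.01]
[0.52250838 0.17550632 0.019     ] [0.58430718 0.15866577 0.008     ] [ 0.96481795 -0.26291884  0.        ]
[0.56597564 0.16366123 0.0135    ] [ 0.2 44.6 83. ]
time: 25.55
position: [0.4812, 0.188, 0.0129]
tool_rot: [-0.424, 0.566, -0.566, 0.424]
ft_force: [0.2, -0.0, 0.6]
grip_width: 0.0175
t 25.55 pos [481.2 188.   12.9] tx [-0.281 -0.96   0.   ] ty [-0.  0. -1.] tz [ 0.96  -0.281 -0.   ] F [ 0.2 -0.   0.6] w 17.5 q [0.16 0.73 1.85 0.   0.56 2.01]
```

View pics/w22.png

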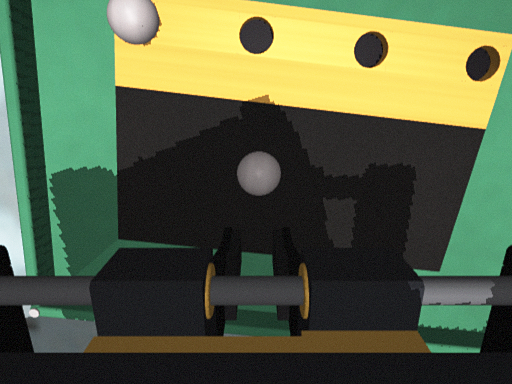

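```bash
python3 -m creep '[[[0,0,12],0,0.2],[[0,0,12],0,0.2],[[0,0,12],0,0.2],[[0,0,12],0,0.2],[[0,0,12],0,0.2],[[0,0,0],0,0.2]]'; python3 -c "
from tray import *
st();print(delta([.566,.1637,.0135]));c=cam('wrist','w23.png')"
```

```text
time: 26.2
position: [0.5415, 0.1699, 0.0134]
tool_rot: [0.422, -0.566, 0.567, -0.425]
ft_force: [-0.0, 0.1, 0.0]
grip_width: 0.0175
t 26.2 pos [541.5 169.9  13.4] tx [-0.283 -0.959 -0.001] ty [ 0.004  0.    -1.   ] tz [ 0.959 -0.283  0.004] F [-0.   0.1  0. ] w 17.5 q [ 0.11  0.76  1.72 -0.    0.65  1.96]
[-0.9 -0.1 25.2]
```

View pics/w23.png

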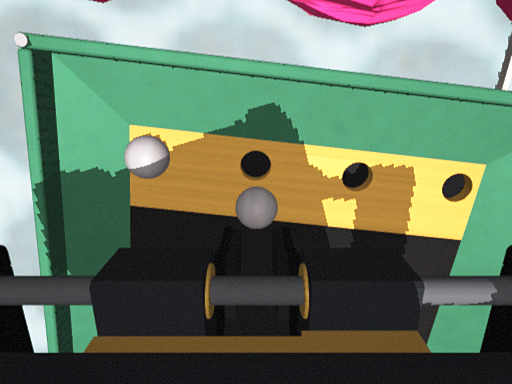

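Aligned: ball at (256,208), pocket at (255,164). Finish the push.

```bash
python3 -m creep '[[[-0.5,0,9],0,0.2],[[0,0,8],0,0.2],[[0,0,5],0,0.2],[[0,0,0],0,0.2],[[0,0,0],0,0.2],[[0,0,-15],0,0.2],[[0,0,-30],0,0.2],[[0,0,0],0,0.2]]'; python3 -c "
from tray import *
st();c=cam('wrist','w24.png')"
```

```text
time: 27.05
position: [0.5102, 0.1781, 0.0125]
tool_rot: [-0.427, 0.567, -0.564, 0.422]
ft_force: [-0.1, 0.0, -0.5]
grip_width: 0.0177
t 27.05 pos [510.2 178.1  12.5] tx [-0.28  -0.96   0.003] ty [-0.009 -0.001 -1.   ] tz [ 0.96  -0.28  -0.008] F [-0.1  0.  -0.5] w 17.7 q [0.13 0.75 1.78 0.   0.62 1.98]
```

View pics/w24.png

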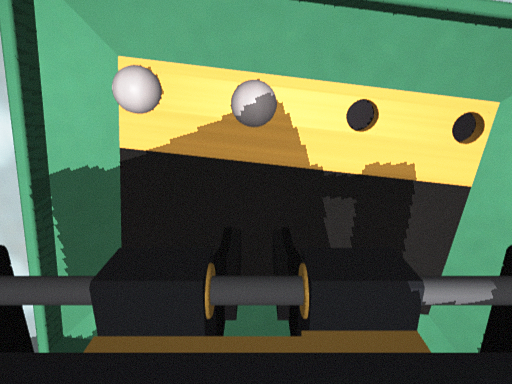

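```bash
python3 -m creep '[[[0,-45,0],0,0.3],[[0,-45,0],0,0.3],[[0,-45,0],0,0.3],[[0,-45,0],0,0.3],[[0,-40,0],0.1,0.3],[[0,0,0],0,0.3]]'; python3 -c "
from tray import *
st();c=cam('wrist','w25.png')
d=cam('scene','s25.png')"
```

```text
time: 27.7
position: [0.5216, 0.1781, 0.2397]
tool_rot: [0.39, -0.584, 0.589, -0.4]
ft_force: [1.1, -0.3, 0.5]
grip_width: 0.0261
t 27.7 pos [521.6 178.1 239.7] tx [-0.377 -0.926 -0.008] ty [ 0.015  0.002 -1.   ] tz [ 0.926 -0.377  0.014] F [ 1.1 -0.3  0.5] w 26.1 q [ 0.13  0.4   1.61 -0.    1.11  2.08]
```

View pics/w25.png

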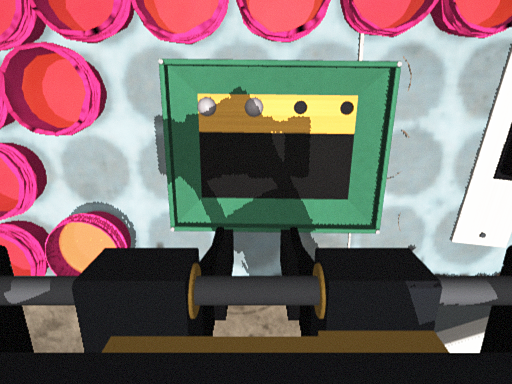

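View pics/s25.png

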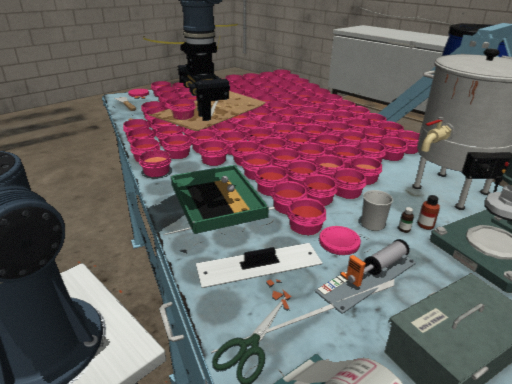

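```bash
python3 -m creep '[[[39,0,2],0,0.5],[[39,0,2],0,0.5],[[39,0,2],0,0.5],[[39,0,2],0,0.5],[[39,0,2],0,0.5],[[39,0,2],0,0.5],[[39,0,2],0,0.5],[[39,0,2],0,0.5]]';  python3 -m creep '[[[0,40,0],0.12,0.5],[[0,40,0],0,0.5],[[0,35,0],0,0.5],[[0,0,0],0,0.5],[[0,0,0],0,0.5]]';python3 -c "
from tray import *
st();print(delta([.4197,-.1185,.0145]));c=cam('wrist','w26.png')"
```

```text
time: 28.6
position: [0.4125, -0.1186, 0.2314]
tool_rot: [-0.396, 0.588, -0.585, 0.395]
ft_force: [1.0, -0.6, 0.7]
grip_width: 0.0434
time: 29.1
position: [0.4132, -0.1172, 0.1171]
tool_rot: [-0.36, 0.61, -0.608, 0.359]
ft_force: [-0.2, 0.3, 0.3]
grip_width: 0.0434
t 29.1 pos [ 413.2 -117.2  117.1] tx [-0.484 -0.875 -0.   ] ty [-0.003  0.002 -1.   ] tz [ 0.875 -0.484 -0.004] F [-0.2  0.3  0.3] w 43.4 q [-0.54  0.46  2.01  0.    0.67  1.54]
[ -2.  102.6   6.7]
```

View pics/w26.png

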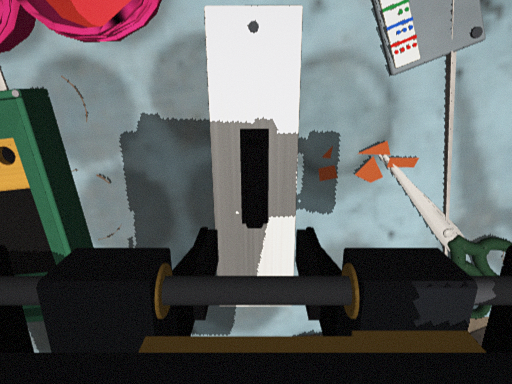

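```bash
python3 -m creep '[[[-2,20,6.5],0,0.5],[[0,30,0],0,0.5],[[0,30,0],0,0.5],[[0,16,0],0,0.5],[[0,6,0],0,0.5],[[0,0,0],0,0.5]]'; python3 -c "
from h import *
st();print(delta([.4197,-.1185,.0145]))"; python3 -m creep '[[[0,0,0],0,0],[[0,0,0],0,0],[[0,0,0],0,0],[[0,0,0],0,0],[[0,0,0],0,0],[[0,0,0],0,0],[[0,0,0],0,0],[[0,0,0],0,0]]' 50;python3 -c "
from h import *
st()"
```

```text
time: 29.75
position: [0.4216, -0.1193, 0.0167]
tool_rot: [0.359, -0.608, 0.61, -0.36]
ft_force: [-1.0, 0.2, 0.5]
grip_width: 0.0437
t 29.75 pos [ 421.6 -119.3   16.7] tx [-0.484 -0.875  0.   ] ty [ 0.001 -0.001 -1.   ] tz [ 0.875 -0.484  0.002] F [-1.   0.2  0.5] w 43.7 q [-0.53  0.69  2.05 -0.    0.4   1.54]
[ 0.2  2.2 -2.1]
time: 30.55
position: [0.4209, -0.1191, 0.0164]
tool_rot: [0.359, -0.609, 0.609, -0.359]
ft_force: [-0.7, 0.7, 6.5]
grip_width: 0.0139
t 30.55 pos [ 420.9 -119.1   16.4] tx [-0.484 -0.875  0.   ] ty [ 0.001 -0.001 -1.   ] tz [ 0.875 -0.484  0.001] F [-0.7  0.7  6.5] w 13.9 q [-0.53  0.69  2.05 -0.    0.4   1.54]
```

```bash
python3 -m creep '[[[0,-10,0],0,0],[[0,-25,0],0,0],[[0,-35,0],0,0],[[0,-40,0],0,0],[[0,-40,0],0,0],[[0,0,0],0,0]]';python3 -c "
from h import *
st();c=cam('wrist','w27.png')"; python3 -m creep '[[[-36,0,3],0,0],[[-36,0,3],0,0],[[-36,0,3],0,0],[[-36,0,3],0,0],[[-36,0,3],0,0],[[-36,0,3],0,0],[[-36,0,3],0,0],[[-36,0,3],0,0]]';  python3 -m creep '[[[0,0,0],-0.14,0],[[0,0,0],-0.14,0],[[0,0,0],-0.14,0],[[0,0,0],-0.14,0],[[0,0,0],-0.14,0],[[0,0,0],-0.14,0]]';python3 -m creep '[[[0,0,0],-0.14,0],[[0,0,0],-0.14,0],[[0,0,0],-0.14,0],[[0,0,0],-0.14,0],[[0,0,0],-0.14,0],[[0,0,0],-0.132,0],[[0,0,0],0,0]]';python3 -c "
from tray import *
st();print(delta([.5865,.126,.0505]));c=cam('wrist','w28.png');c=cam('scene','s28.png')"
```

```text
time: 31.15
position: [0.4234, -0.1203, 0.1705]
tool_rot: [0.357, -0.606, 0.612, -0.361]
ft_force: [1.0, -0.7, -2.1]
grip_width: 0.014
t 31.15 pos [ 423.4 -120.3  170.5] tx [-0.484 -0.875  0.   ] ty [ 0.009 -0.005 -1.   ] tz [ 0.875 -0.484  0.011] F [ 1.  -0.7 -2.1] w 14.0 q [-0.53  0.36  1.94  0.    0.82  1.54]
time: 32.0
position: [0.5797, 0.1227, 0.1632]
tool_rot: [-0.361, 0.61, -0.608, 0.357]
ft_force: [0.7, -0.3, -2.7]
grip_width: 0.0136
time: 32.6
position: [0.5789, 0.1214, 0.1631]
tool_rot: [0.579, -0.41, 0.406, -0.576]
ft_force: [0.7, 0.1, -3.2]
grip_width: 0.0137
time: 33.3
position: [0.5791, 0.1213, 0.1634]
tool_rot: [0.693, -0.144, 0.14, -0.692]
ft_force: [0.2, -0.4, -3.1]
grip_width: 0.0137
t 33.3 pos [579.1 121.3 163.4] tx [ 0.919 -0.393 -0.005] ty [-0.006 -0.    -1.   ] tz [ 0.393  0.919 -0.002] F [ 0.2 -0.4 -3.1] w 13.7 q [0.02 0.56 1.57 0.   1.02 0.42]
[  5.6 112.9   7.5]
```

View pics/w28.png

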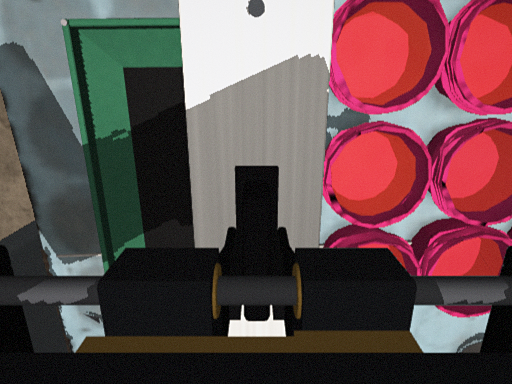

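View pics/s28.png

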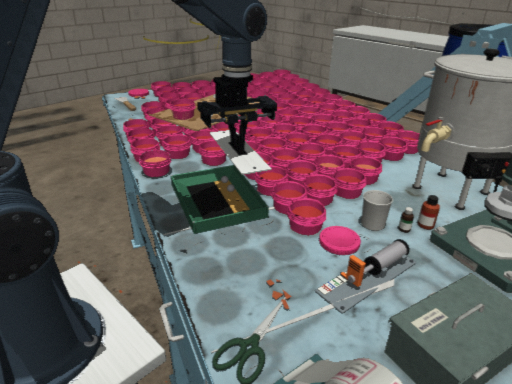

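View pics/w27.png

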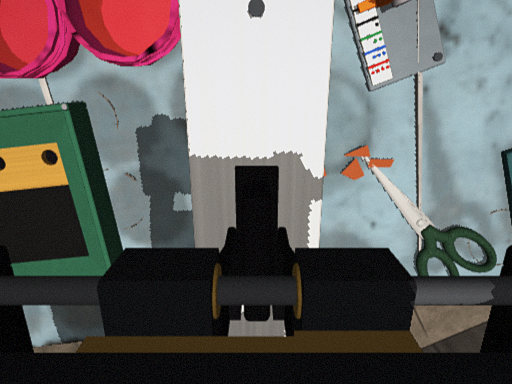

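```bash
python3 -c "
import cv2
im=cv2.imread('pics/s28.png')[155:240,160:290];cv2.imwrite('pics/s28z.png',cv2.resize(im,None,fx=6,fy=6,interpolation=cv2.INTER_CUBIC))"
```

```text
(no output)
```

View pics/s28z.png

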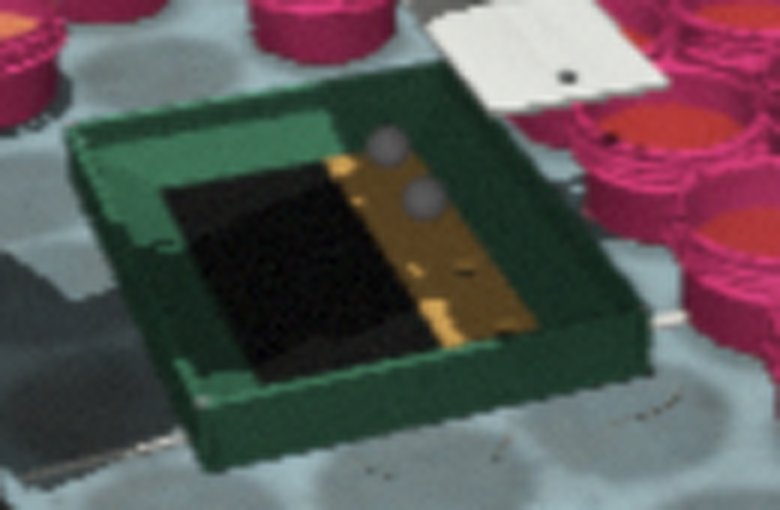

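```bash
python3 -m creep '[[[3,0,4],0,0],[[2.5,20,3.5],-0.008,0],[[0,30,0],0,0],[[0,25,0],0,0],[[0,20,0],0,0],[[0,0,0],0,0],[[0,0,0],0,0]]';python3 -c "
from tray import *
st();print(delta([.5865,.126,.0505]));c=cam('wrist','w29.png');c=cam('scene','s29.png',(160,140,290,240),6)"
```

```text
time: 34.1
position: [0.5894, 0.1263, 0.0709]
tool_rot: [-0.693, 0.139, -0.139, 0.693]
ft_force: [0.5, -0.2, -1.6]
grip_width: 0.0135
t 34.1 pos [589.4 126.3  70.9] tx [ 0.922 -0.386 -0.   ] ty [-0.  0. -1.] tz [ 0.386  0.922 -0.   ] F [ 0.5 -0.2 -1.6] w 13.5 q [0.03 0.7  1.61 0.   0.84 0.42]
[-2.6 20.4 -1.4]
```

View pics/w29.png

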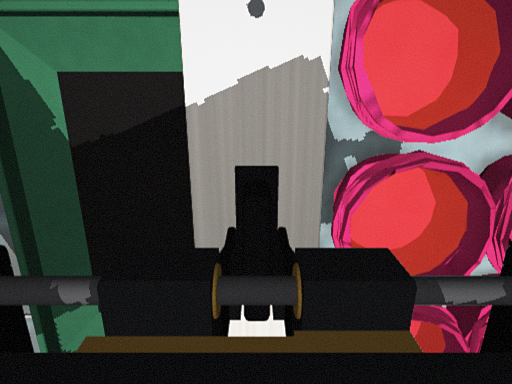

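View pics/s29.png

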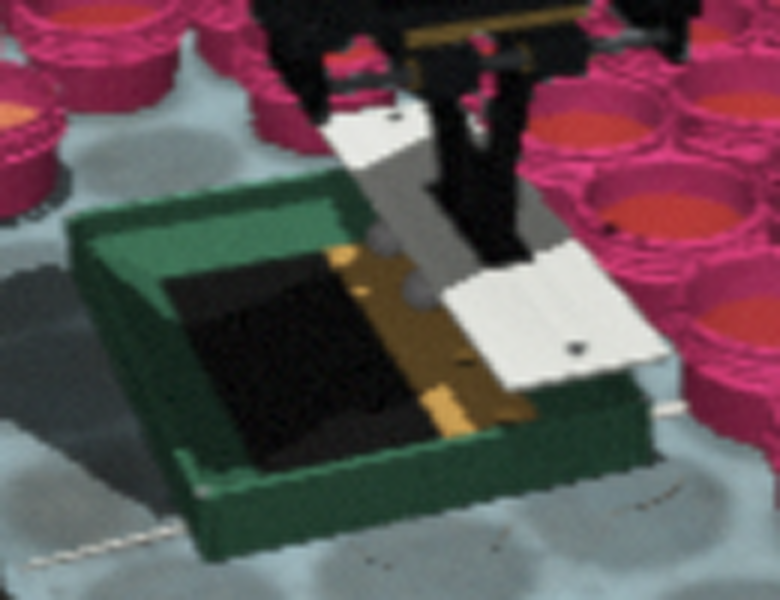

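Both balls seated, cover hovering above. Lower and release.

```bash
python3 -m creep '[[[-2.5,8,-1.5],0,0],[[0,8,0],0,0],[[0,3,0],0,0],[[0,1.5,0],0,0],[[0,0,0],0,0]]';python3 -c "
from tray import *
st();print(delta([.5865,.126,.0505]))"
```

```text
time: 34.7
position: [0.5862, 0.1257, 0.0506]
tool_rot: [-0.693, 0.139, -0.139, 0.693]
ft_force: [0.7, -0.1, -2.5]
grip_width: 0.0136
t 34.7 pos [586.2 125.7  50.6] tx [ 0.923 -0.386  0.   ] ty [ 0. -0. -1.] tz [0.386 0.923 0.   ] F [ 0.7 -0.1 -2.5] w 13.6 q [ 0.03  0.73  1.62 -0.    0.79  0.42]
[0.1 0.1 0.4]
```

```bash
python3 -m creep '[[[0,0.7,0],0,0],[[0,0,0],0,0],[[0,0,0],0,0.2],[[0,0,0],0,0.5],[[0,0,0],0,0.5],[[0,0,0],0,0.5],[[0,0,0],0,0.5],[[0,-15,0],0,0.5]]' 20;python3 -m creep '[[[0,-40,0],0,0.5],[[0,-45,0],0,0.5],[[0,0,0],0,0.5],[[0,0,0],0,0.5]]'
python3 - <<'E'
from tray import *
st();c=cam('wrist','w30.png');c=cam('scene','s30.png',(160,140,290,240),6)
E
```

```text
time: 35.5
position: [0.5846, 0.1256, 0.0635]
tool_rot: [0.694, -0.141, 0.138, -0.693]
ft_force: [0.3, -0.4, -0.3]
grip_width: 0.0425
time: 35.9
position: [0.5873, 0.1258, 0.1523]
tool_rot: [-0.693, 0.138, -0.141, 0.694]
ft_force: [-0.2, -0.7, 0.5]
grip_width: 0.0436
t 35.9 pos [587.3 125.8 152.3] tx [ 0.923 -0.386  0.004] ty [ 0.004  0.    -1.   ] tz [0.386 0.923 0.002] F [-0.2 -0.7  0.5] w 43.6 q [ 0.03  0.58  1.57 -0.    0.99  0.42]
```

View pics/w30.png

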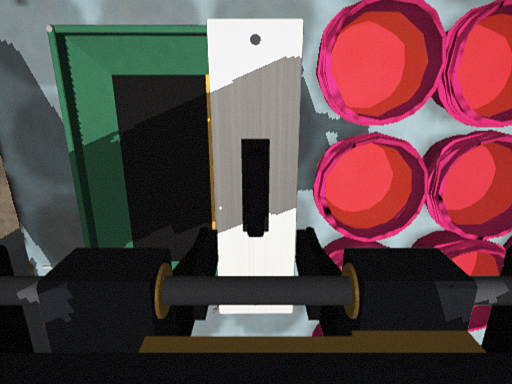

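View pics/s30.png

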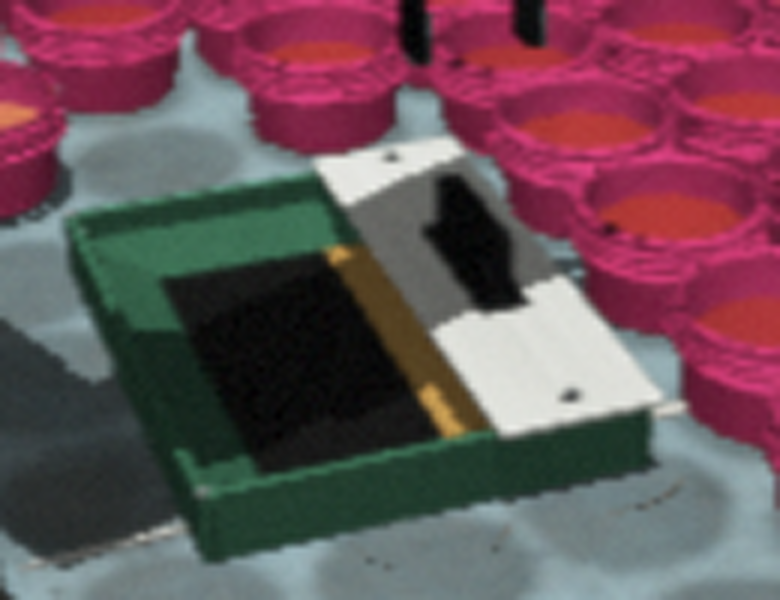

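Run:
```python
from tray import *
c=cam('wrist','w31.png')
im=cv2.imread('pics/w31.png')
cv2.imwrite('pics/w31z.png',cv2.resize(im[0:110,30:320],None,fx=2.7,fy=2.7,interpolation=cv2.INTER_CUBIC))
st()
```

```text
t 36.05 pos [585.1 125.7 149. ] tx [ 0.923 -0.386 -0.002] ty [-0.003 -0.    -1.   ] tz [ 0.386  0.923 -0.001] F [0.7 0.4 0.2] w 43.5 q [ 0.03  0.58  1.57 -0.    0.99  0.42]
```

View pics/w31z.png

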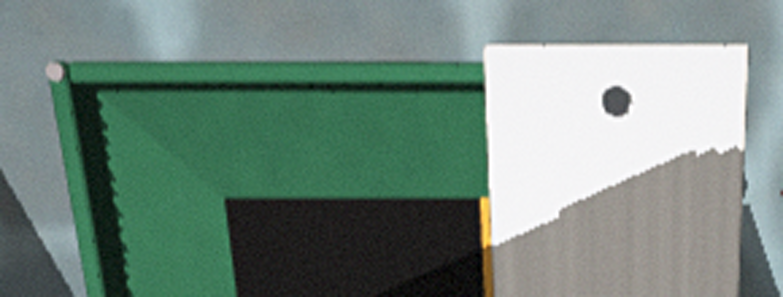

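Run:
```python
from tray import *
c=cam('wrist')
def p(U,V,z): return (onz(c,(U+.5)/2.7-.5+30,(V+.5)/2.7-.5,z)*1000)[:2]
ex=np.array([.922,-.386]);ey=np.array([.386,.922])
a,b=p(485,44,.039),p(749,43,.039)
t1,t2=p(70,62,.034),p(480,62,.034)
print("cover end y",a@ey,b@ey,"x",a@ex,b@ex)
print("tray edge y",t1@ey,t2@ey, "left outer x",p(50,75,.034)@ex)
print("ang",np.degrees(np.arctan2(*(b-a)[::-1])),np.degrees(np.arctan2(*(t2-t1)[::-1])))
```

```text
cover end y 476.6809028903 476.95980498898183 x 455.4811812517562 529.0501721787513
tray edge y 472.96698476620105 473.0176135505904 left outer x 329.61346344172966
ang -22.499662856859704 -22.692119993854334
```

```bash
python3 -m creep '[[[0,-40,0],-0.125,0.35],[[0,-35,0],-0.125,0.35],[[-1,0,-45],0,0.35],[[-1,0,-45],0,0.35],[[-1,0,-45],0,0.35],[[-1,0,-45],0,0.35],[[-1,0,-45],0,0.35],[[-1,0,-45],0,0.35]]'; python3 -m creep '[[[-2,0,-45],0,0.35],[[-2,0,-45],0,0.35],[[-2,0,-40],0,0.35],[[0,0,0],0,0.35],[[0,0,0],0,0.35]]';python3 -c "
from tray import *
st();print(delta([.5095,-.303,.042]))"
```

```text
time: 36.9
position: [0.5398, -0.1419, 0.2235]
tool_rot: [-0.705, 0.052, -0.051, 0.706]
ft_force: [0.6, 0.8, -0.5]
grip_width: 0.0305
time: 37.4
position: [0.5152, -0.2687, 0.2234]
tool_rot: [-0.704, 0.053, -0.052, 0.706]
ft_force: [0.1, -0.0, -0.2]
grip_width: 0.0305
t 37.4 pos [ 515.2 -268.7  223.4] tx [ 0.989 -0.148 -0.003] ty [-0.002  0.002 -1.   ] tz [0.148 0.989 0.002] F [ 0.1 -0.  -0.2] w 30.5 q [-0.67  0.47  1.54  0.    1.13 -0.52]
[-1.000e-01  1.813e+02 -3.520e+01]
```

```bash
python3 -m creep '[[[0,0,-35],-0.005,0.35],[[0,45,0],0,0.35],[[0,45,0],0,0.35],[[0,40,0],0,0.35],[[0,0,0],0,0.35],[[0,0,0],0,0.35]]'; python3 -c "
from tray import *
st();print(delta([.5095,-.303,.042]));cam('wrist','w32.png')"
```

```text
time: 38.0
position: [0.5112, -0.3013, 0.0945]
tool_rot: [-0.705, 0.05, -0.049, 0.706]
ft_force: [-0.3, -0.1, 0.3]
grip_width: 0.0305
t 38.0 pos [ 511.2 -301.3   94.5] tx [ 0.99  -0.139 -0.002] ty [-0.002  0.002 -1.   ] tz [0.139 0.99  0.001] F [-0.3 -0.1  0.3] w 30.5 q [-0.72  0.66  1.62  0.    0.87 -0.58]
[-1.3 52.5 -2. ]
```

View pics/w32.png

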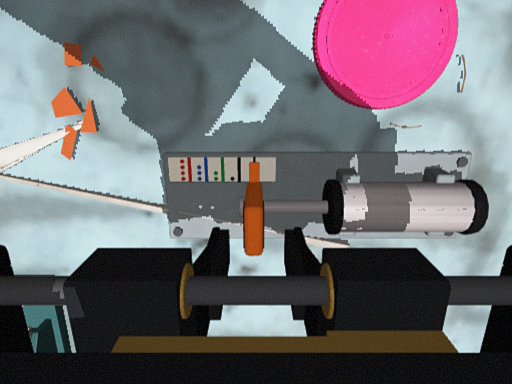

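```bash
python3 -m creep '[[[-1,20,-1],0,0.35],[[-1,20,-1],0,0.35],[[0,10,0],0,0.35],[[0,0,0],0,0],[[0,0,0],0,0],[[0,0,0],0,0],[[0,0,0],0,0],[[0,0,0],0,0]]' 45; python3 -c "
from tray import *
st();cam('wrist','w33.png',(130,140,330,280),4)"
```

```text
time: 38.85
position: [0.5086, -0.305, 0.0462]
tool_rot: [0.706, -0.05, 0.05, -0.705]
ft_force: [-3.8, 0.5, 5.7]
grip_width: 0.0114
t 38.85 pos [ 508.6 -305.    46.2] tx [ 0.99 -0.14  0.  ] ty [-0.    -0.001 -1.   ] tz [ 0.14   0.99  -0.001] F [-3.8  0.5  5.7] w 11.4 q [-0.73  0.73  1.64 -0.    0.77 -0.59]
```

View pics/w33.png

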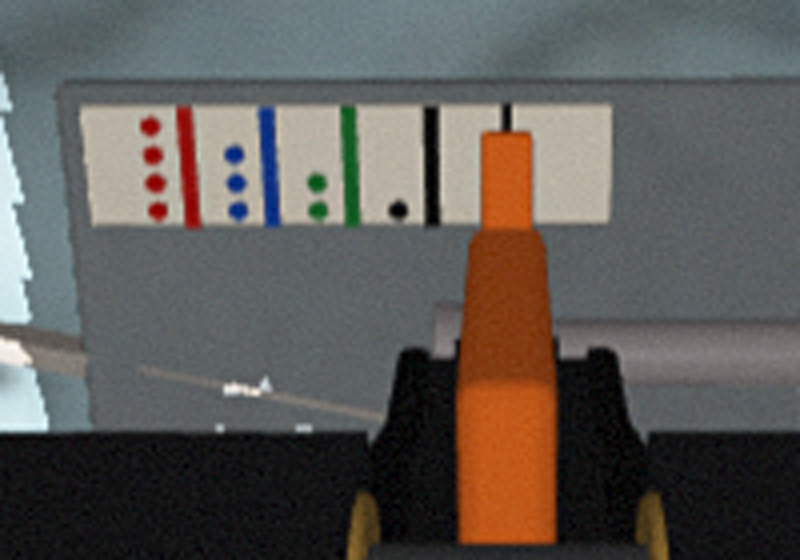

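```bash
python3 -m creep '[[[-5,0,0],0,0],[[-5,0,0],0,0],[[-5,0,0],0,0],[[-5,0,0],0,0],[[-5,0,0],0,0],[[0,0,0],0,0],[[0,0,0],0,0]]'; python3 -c "
from tray import *
st();cam('wrist','w34.png',(130,140,330,280),4)"
```

```text
time: 39.6
position: [0.4868, -0.302, 0.0462]
tool_rot: [0.706, -0.048, 0.052, -0.704]
ft_force: [6.6, 2.3, 5.4]
grip_width: 0.0117
t 39.6 pos [ 486.8 -302.    46.2] tx [ 0.99  -0.141  0.007] ty [ 0.006 -0.003 -1.   ] tz [ 0.141  0.99  -0.002] F [6.6 2.3 5.4] w 11.7 q [-0.75  0.71  1.7   0.    0.72 -0.61]
```

View pics/w34.png

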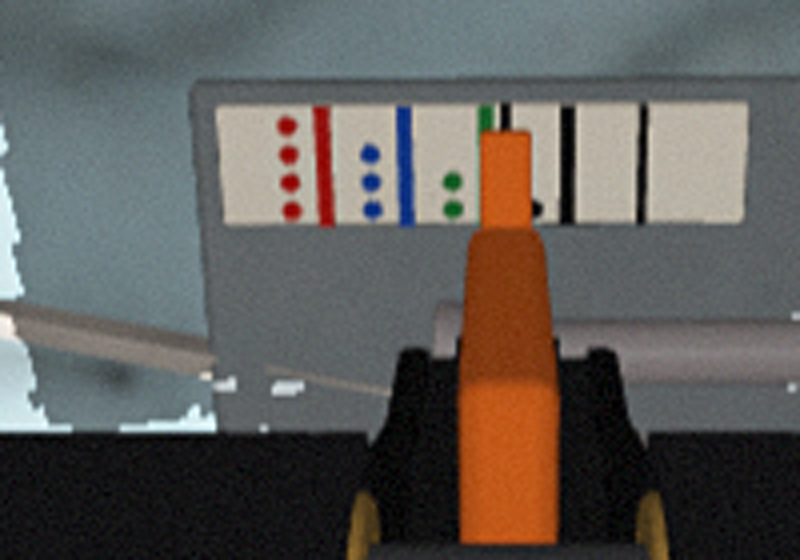

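```bash
python3 -m creep '[[[-2,0,0],0,0],[[-1.3,0,0],0,0],[[0,0,0],0,0],[[0,0,0],0,0],[[0,0,0],0,0],[[0,0,0],0,0],[[0,0,0],0,0],[[0,0,0],0,0]]'; python3 -c "
from tray import *
st();cam('wrist','w35.png',(130,140,330,280),4)"
```

```text
time: 40.45
position: [0.4839, -0.3016, 0.0462]
tool_rot: [0.706, -0.048, 0.052, -0.704]
ft_force: [6.2, 2.0, 5.4]
grip_width: 0.0117
t 40.45 pos [ 483.9 -301.6   46.2] tx [ 0.99  -0.141  0.007] ty [ 0.007 -0.003 -1.   ] tz [ 0.141  0.99  -0.002] F [6.2 2.  5.4] w 11.7 q [-0.75  0.71  1.71  0.    0.72 -0.62]
```

View pics/w35.png

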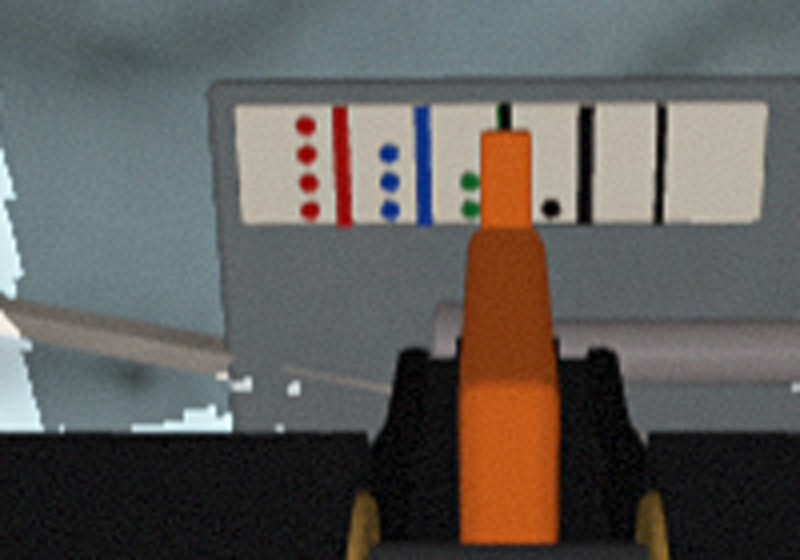

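```bash
python3 -m creep '[[[-0.5,0,0],0,0],[[0,0,0],0,0],[[0,0,0],0,0],[[0,0,0],0,0],[[0,0,0],0,0],[[0,0,0],0,0],[[0,0,0],0,0],[[0,0,0],0,0]]'; python3 -m creep '[[[0,0,0],0,0],[[0,0,0],0,0],[[0,0,0],0,0],[[0,0,0],0,0],[[0,0,0],0,0],[[0,0,0],0,0],[[0,0,0],0,0],[[0,0,0],0,0]]'; python3 -c "
from tray import *
st();cam('wrist','w36.png',(130,140,330,280),4)"
```

```text
time: 41.3
position: [0.4835, -0.3016, 0.0462]
tool_rot: [0.706, -0.048, 0.053, -0.704]
ft_force: [8.3, 2.1, 4.8]
grip_width: 0.0116
time: 42.1
position: [0.4836, -0.3016, 0.0462]
tool_rot: [0.706, -0.048, 0.053, -0.704]
ft_force: [7.4, 2.8, 4.1]
grip_width: 0.0116
t 42.1 pos [ 483.6 -301.6   46.2] tx [ 0.99  -0.141  0.007] ty [ 0.007 -0.003 -1.   ] tz [ 0.141  0.99  -0.002] F [7.4 2.8 4.1] w 11.6 q [-0.75  0.71  1.71  0.    0.72 -0.62]
```

View pics/w36.png

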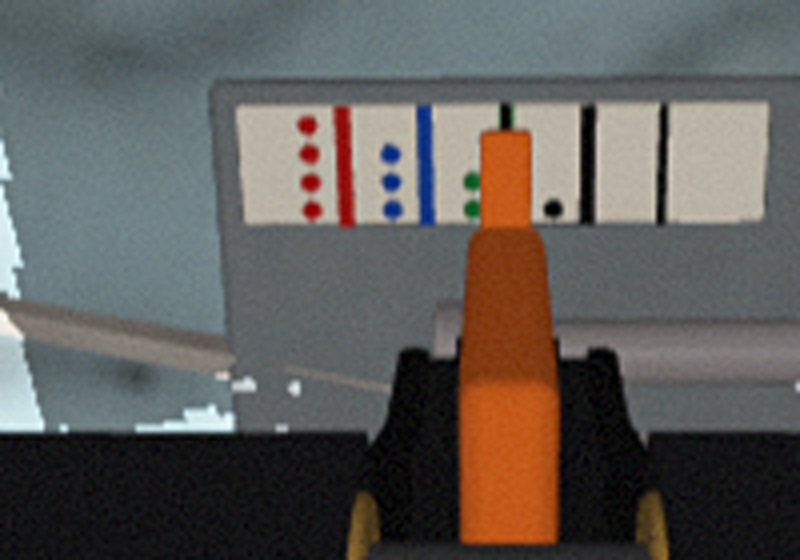

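On the green mark. Let back home.

```bash
python3 -m creep '[[[6,0,0],0,0],[[6,0,0],0,0],[[6,0,0],0,0],[[5,0,0],0,0],[[4,0,0],0,0],[[1,0,0],0,0],[[0,0,0],0,0],[[0,0,0],0,0]]'; python3 -m creep '[[[0,0,0],0,0.2],[[0,0,0],0,0.35],[[0,0,0],0,0.35],[[0,0,0],0,0.35],[[0,-20,0],0,0.35],[[0,-40,0],0,0.35],[[0,0,0],0,0.35]]' 20; python3 -c "
from tray import *
st();cam('wrist','w37.png',(130,110,330,250),4)"
```

```text
time: 42.95
position: [0.5086, -0.305, 0.0462]
tool_rot: [0.706, -0.049, 0.05, -0.705]
ft_force: [1.0, 1.3, 8.1]
grip_width: 0.0117
time: 43.65
position: [0.5106, -0.3068, 0.109]
tool_rot: [0.707, -0.047, 0.052, -0.703]
ft_force: [1.3, -0.4, -0.3]
grip_width: 0.0304
t 43.65 pos [ 510.6 -306.8  109. ] tx [ 0.99  -0.14   0.008] ty [ 0.007 -0.006 -1.   ] tz [ 0.141  0.99  -0.005] F [ 1.3 -0.4 -0.3] w 30.4 q [-0.73  0.63  1.61  0.    0.89 -0.59]
```

View pics/w37.png

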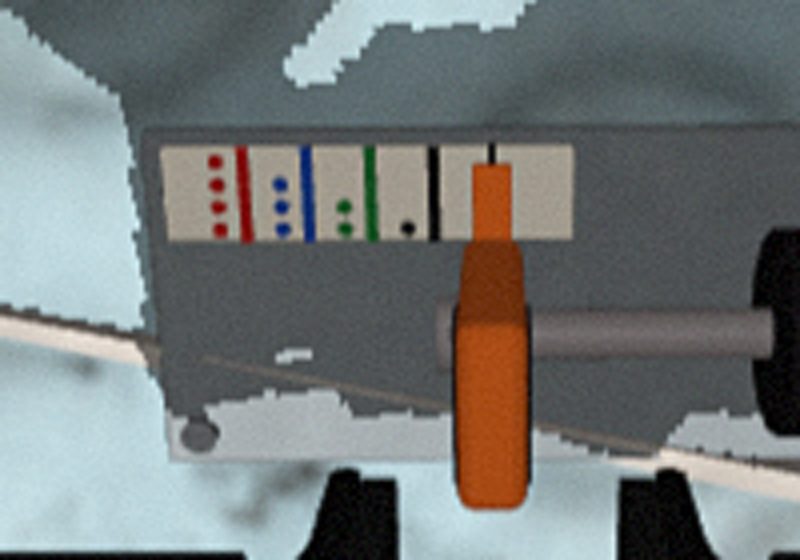

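```bash
python3 -m creep '[[[0,-40,0],0,0.35],[[0,-40,0],0,0.35],[[0,-20,0],0,0.35],[[0,0,0],0,0.35],[[0,0,0],0,0.35],[[0,0,0],0,0.35]]'; python3 -c "
from tray import *
st();cam('scene','s38.png');cam('scene','s38z.png',(160,140,290,240),6)"
```

```text
time: 44.3
position: [0.5068, -0.3035, 0.2026]
tool_rot: [-0.704, 0.051, -0.049, 0.706]
ft_force: [-0.5, 0.8, -0.6]
grip_width: 0.0303
t 44.3 pos [ 506.8 -303.5  202.6] tx [ 0.99  -0.141 -0.004] ty [-0.003  0.003 -1.   ] tz [0.141 0.99  0.002] F [-0.5  0.8 -0.6] w 30.3 q [-0.73  0.51  1.54 -0.    1.1  -0.59]
```

View pics/s38.png

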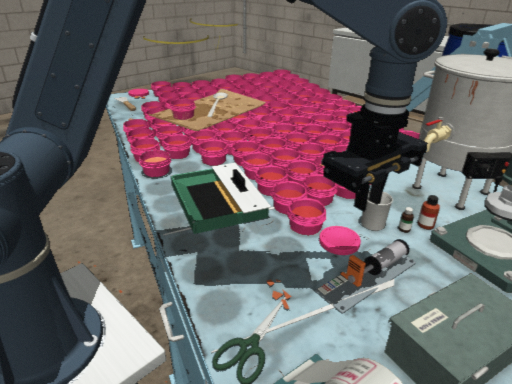

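View pics/s38z.png

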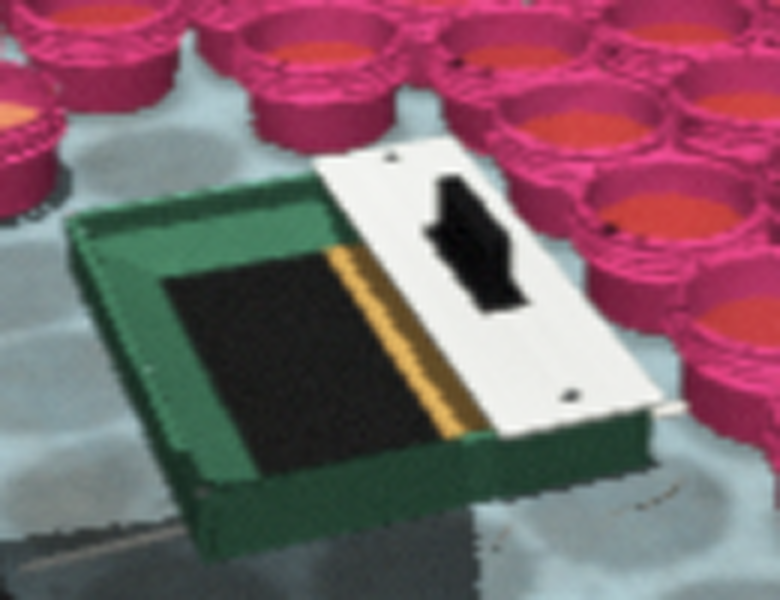

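Cover in place, floor empty, gauge home, arm clear. Handing in.

```bash
python3 -c "
from rig import robot
print(robot.hand_in())"
```

```text
the job is handed in; nothing more can be done
None
```

The whole sequence ran once through and I handed the job in; `hand_in` gave no verdict.

- **Free-running check:** I pulled the gauge to the one-dot mark, held it there over 1.5 s and let it back home.
- **Balls:** I set the cover aside on the bare strip. Only two balls were in the tray, and I rolled one into pocket 4 and the other into pocket 3 without lifting either.
- **Cover:** I laid it back over the pocket row. From the wrist picture it sits about 1 mm off home and 0.2° off square.
- **Preload:** I pulled the gauge to the green two-dot mark and held it over 1.5 s within about 0.5 mm. Then I let it back home and raised the arm clear.

My last pictures show the pointer at home, the cover flat on the rim, nothing on the visible tray floor, and the bystanders where they were. No check failed or disagreed. The one thing I could not check is the balls under the cover. I last saw them, seated, just before the cover went down.

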